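# Dial open the control shutter of a packing machine

## Robot

A 7-joint arm with a two-finger parallel gripper is mounted at the origin on the work surface. World frame = base frame: x ahead of the robot, y to its left, z up, the work surface at z = 0. Lengths are in mm, angles in degrees, forces in N, time in s.
With the tool pointing down it reaches from about 350 to 900 mm from the base axis. Payload 19.9 kg.
Tool frame: the origin (TCP) lies midway between the tips of the shut fingers; the grasp point (between the pads) lies 19 mm behind it; z points along the fingers, y is the direction in which the jaws open and shut (so a half turn about z gives the same grasp; the last joint's range is limited). The gripper opens to 85 mm and grips with 20 to 120 N. Pads are 22 mm wide; open, the fingers measure 114 mm over their backs; the gripper's body (76 mm by 85 mm) begins 54 mm behind the grasp point. The pads swing forward as they close: fully open they stand 13 mm farther back than shut.
Start: joints at [-70.617, 23.915, -0.59, 92.452, 0.269, 63.638, -3.037], TCP at [231.697, 580.446, 231.26] pointing down, gripper open.
Joint ranges: [-161.28, 161.28], [-22.2, 115.67], [-73.04, 71.86], [3.21, 147.25], [-68.34, 248.33], [10.77, 114.83], [-161.83, 161.83]. Speed limits (degrees/s): [108.29, 108.29, 136.94, 136.94, 172.46, 172.46, 172.46].

## Interface

Orientations are given as a 3x3 rotation matrix whose columns are the frame's x, y, z axes.
In Python, from station import * gives the robot as it stands. The module is installed in compiled form; this text tells all that it offers.
- The arm moves only by the tool servo_tool, never from a script. Its argument "increments" is a list that holds one entry, the list of rows, each a list of 7 numbers: the opening, from -1 (shut) to 1 (fully open), then the shift along the world's x, y, z in cm, then the turn, a rotation vector about the world's x, y, z in rad. In form: [[[jaw, tx, ty, tz, wx, wy, wz], ...]]. A call has 1 to 12 rows; each row is the pose to reach, as a shift and turn from the pose measured when the call began; what a row does not reach only later rows make up. A row lasts 1/10 s, in which the tool goes at most 50 mm and 8.59 degrees, less where a joint would pass 70% of its speed; a pose out of reach is approached as far as the arm can. A call with a gripper value outside its range is refused whole. The fingers move at their own pace and stop on an object; "newtons" is the grip in N (left out, the last holds). Time passes only in rows, so rows that repeat a pose let the fingers close. It gives the time, the measured TCP pose, the force and the opening at its end, in the units of the state.
- get_state(): the state, without advancing time (a new reading comes with each control period).
- capture(name): name is "side" or "top"; returns a dict with "frame" (384x512x3 uint8, blue, green, red), "fovy" (degrees; the focal length in pixels is half the picture's height over the tangent of half this angle, whatever the lens; pixels are square), "cx", "cy" (the principal point, pixels), "k1" (the pictures are not rectified: a ray, as slopes to the right and down, at radius r is drawn at 1 + k1 r^2 times it, then the intrinsics apply), "R" (3x3) and "t" (3): a world point X has camera coordinates R X + t. Camera axes: x right, y down, z forward; pixel columns grow to the right and rows downward; lengths in mm; the calibration is good to about 2 mm. A picture is of the moment at which its call begins. There is no depth.
- job_done(): hands the job in, once; it reports no verdict.
Trained networks look in a picture, given as the dict that the camera call returned (one of the last four; its "shot" number tells which), for a name from the list of things; names that differ only in an ending like _2 or _b are one class to them, and where a whole thing is asked for, a point or a joint stands for the part that bears it (a point fixed in the world has none). Each returns a list of dicts, best first, with "confidence" (0 to 1); they miss things now and then, are a little off and sometimes report something else, mostly with a low value. They report only what shows in the picture. A call takes as long as a camera call.
- spot_in(name, picture): "location" ([x, y, z] in mm, in world coordinates, good to about 4 mm: the middle of the surface that is visible of it).
- cut_out(name, picture): "mask" (384x512 bool, what is visible of it).
The state is a dict: "time": time; "joint_pos": joint angles; "joint_velocities": joint speeds; "joint_efforts": joint torques, N m; "tcp_pos": TCP position; "orientation": TCP orientation; "contact_force": force on the tool from outside, world axes, zero at the start; "ft_torque": the same for the moment, N m; "grip_width": opening from 0.0 (shut) to 1.0 (fully open).
Only numpy, scipy, OpenCV 4.12 (cv2) and the standard library are available. Lean on these libraries where they do the work, as an engineer would, in place of code of your own. Each camera call takes 0.05 s, during which the arm holds its last target.

## Task

Unlock and open the shutter over the packing machine's settings buttons. Crank the dial clockwise, seen from above, letting the red mark pass the white index line once and stopping when it comes there the second time; go back anticlockwise, letting the blue mark pass once and stopping when it comes there the second time; then turn clockwise again slowly, with a light hand, until within the green arc the bolt drops and the dial stops dead: never force the dial or the locked shutter against the bolt. Then slide the shutter fully open, away from the robot, let go, and leave the things around undisturbed.

Things in the scene. Friction and masses are not known exactly. Their poses are not given: they have to be found in the camera images.
- lockbox: fixed grey steel lock box on the table, 190 (x) x 290 (y) x 85 mm high, origin at the centre of its underside; its frame is the 'box frame' named below, +x away from the robot. On its flat top are the black dial (-y half) and the aluminium shutter (+y half).
- dial_axis (a point): point on the dial's vertical axis, at box frame (0, -75, 125) mm, as high as crank_grip. The dial is a black disc of radius 55 mm, its face 97 mm above the table. Turning it takes about 1 N at the handle, up to about 4 N when it carries hidden wheels along.
- crank_grip (a point): point on the axis, 125 mm above the table, of the red crank handle: an upright round sleeve 16 mm across, spanning heights 99 to 143 mm, 42 mm from the dial's axis, diametrically opposite the red mark. It spins freely on its pin, so a hand of fixed orientation can lead it round the circle.
- dial (a joint): dial angle in rad, growing clockwise seen from above, counted on through full turns. 0: red mark at the index line, handle on the box's -x side of the axis. Red is there again at 6.28, blue at -1.0 and 5.28, the green arc from 0.15 to 1.9. Starts between -2.6 and -0.6: so red passes first at 0, second time at 6.28; going back, blue passes at 5.28, second time at -1.0.
- index (a point): outer end of the white index line, painted on the box top at the dial's +x side. Red and blue must be set to it within about 0.12 rad (going further and back spoils the combination). A hidden spring bolt drops at an angle in the green arc that differs from lock to lock; about 0.15 rad further on the dial stops dead, somewhere between 0.35 and 1.8.
- boltguide: fixed white indicator plate, 30 x 29 x 1.5 mm, on the box top at box frame (0, -3) mm; origin under its centre at table level. The hidden bolt's red flag, 22 x 9 mm, lies on it: locked, it covers a green patch on the shutter's side; dropped, it is 9 mm nearer the dial. Pressing the stop with 10 N at the handle is safe; 22 N there, or 30 N on the locked shutter, is forcing.
- shutter_grip (a point): centre of the black upright bar grip on the aluminium shutter: 14 mm thick (box x), 50 mm long (box y), its top 126 mm, its foot 92 mm and this point 111 mm above the table. Closed, it is at box frame (-45, 72, 111) mm.
- shutter (a joint): shutter opening in m: 0 closed, 0.060 fully open at its end stop; slides to +x of the box frame (away from the robot) under about 3 N and stays where it is left. The bolt holds it shut until it has dropped.
- carton: loose white product carton 110 x 80 x 45 mm, bystander, origin at the centre of its underside
- bottle: loose clear water bottle, 64 mm across, 190 mm tall, bystander, origin at the centre of its underside
- tape: loose roll of yellow tape, 100 mm across, 45 mm high, bystander, origin at the centre of its underside
- driver: loose screwdriver lying on the table, bystander, origin at its middle on the table

How it is judged:
By the outcome, as a careful person would: the job done as asked, in the order asked, and still so for the second after the job is handed in, with the robot touching nothing.
It also fails if it takes over 72 s, if anything falls off the work surface, if the arm or the gripper's body presses on something with over 40 N, if the wrist force passes 120 N, or if a joint passes its speed limit or range.

## Working session

There is one attempt and no reset: what is moved stays moved. The work goes in short steps, Python scripts to look and compute and a tool call to move; the robot and the scene stay as the last step left them, time stands still between calls to the robot, and variables do not carry over. Pictures are saved under pics/ and viewed, and the job is handed in when it is done.

Besides the shell and the picture viewer there is one more tool, called after ">>>" as name(argument=value, ...) on one line, values as JSON. servo_tool: Moves the arm, as the interface text tells. Its arguments: {"type":"object","properties":{"increments":{"type":"array"},"newtons":{"type":"number"}},"required":["increments"]}

```bash
mkdir -p pics; python3 - <<'E'
from station import *
import cv2
s=get_state(); print(s)
for n in("top","side"):
    p=capture(n); cv2.imwrite(f"pics/{n}0.png",p["frame"])
    print(n,p["fovy"],p["cx"],p["cy"],p["k1"],p["R"],p["t"])
    for q in("lockbox","dial","crank_grip","dial_axis","index","boltguide","shutter_grip","carton","bottle","tape","driver"):
        try:
            r=spot_in(q,p); print(q,[(list(map(lambda v:round(float(v)),d["location"])),round(d["confidence"],2)) for d in r[:2]])
        except Exception as e: print(q,e)
E
```

```text
{'time': 0.0, 'joint_pos': array([-70.6159377 ,  23.94437939,  -0.58923327,  92.48656278,
         0.27104856,  63.63899967,  -3.03745671]), 'joint_velocities': array([ 0.00618859, -0.03166551,  0.01343855,  0.07017038, -0.07381747,
       -0.02530684, -0.08569837]), 'joint_efforts': array([-1.77273629e-03, -8.64440703e+01,  6.78065736e-01, -4.34899271e+01,
        1.89535139e-02,  7.42170902e-03, -1.56667306e-04]), 'tcp_pos': array([231.61435641, 580.11412753, 230.69261965]), 'orientation': array([[-9.28729675e-01,  3.70757447e-01, -3.24977756e-04],
       [ 3.70757568e-01,  9.28728967e-01, -1.15350010e-03],
       [-1.25852496e-04, -1.19177773e-03, -9.99999282e-01]]), 'contact_force': array([-0.05288316,  0.26028809, -0.38995859]), 'ft_torque': array([ 0.00816356, -0.0280469 ,  0.01043699]), 'grip_width': 1.0007792872573147}
top 54.42849041992831 256.83583445945936 191.35282545928283 -0.03186009099312342 [[-0.01733054 -0.99978357  0.0115091 ]
 [-0.99396878  0.01598082 -0.10849278]
 [ 0.10828537 -0.01331992 -0.99403061]] [  -7.49523213  560.89260005 1221.03223489]
lockbox [([575, -2
[... 355 characters left out ...]
1], 0.74)]
driver [([574, -21, 83], 0.64), ([420, 376, 21], 0.53)]
side 51.509236815533114 260.02268224417713 194.90876194731482 -0.04866320109546784 [[ 0.81174019 -0.58373277  0.01827358]
 [-0.41557394 -0.59931653 -0.68419149]
 [ 0.41033665  0.54779171 -0.72907344]] [-471.06297885  285.69504624  998.74607657]
lockbox [([550, -56, 86], 0.66)]
dial [([584, -101, 95], 0.6)]
crank_grip []
dial_axis [([555, -55, 85], 0.77)]
index [([552, -53, 86], 0.8)]
boltguide [([581, -20, 88], 0.65)]
shutter_grip [([554, -59, 88], 0.69), ([518, 27, 95], 0.67)]
carton [([466, -377, 45], 0.72)]
bottle [([661, -392, 114], 0.81)]
tape [([654, 346, 28], 0.6)]
driver [([415, 368, 14], 0.84), ([517, 30, 96], 0.49)]
```

View pics/top0.png

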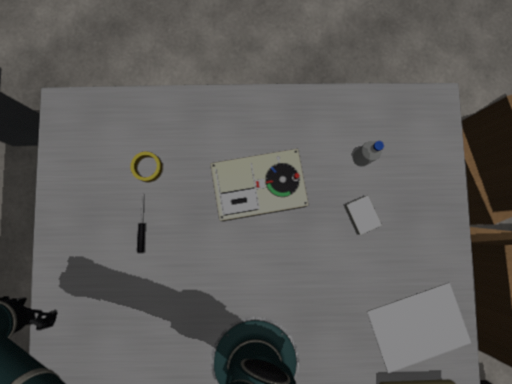

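View pics/side0.png

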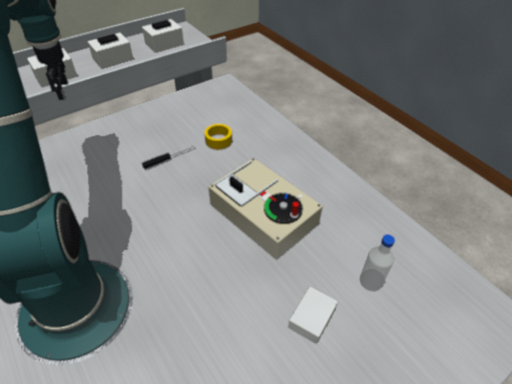

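```bash
python3 - <<'E'
import cv2
a=cv2.imread("pics/top0.png")[110:250,180:360]; cv2.imwrite("pics/top0c.png",cv2.resize(a,None,fx=4.2,fy=4.2,interpolation=cv2.INTER_CUBIC))
a=cv2.imread("pics/side0.png")[130:330,170:400]; cv2.imwrite("pics/side0c.png",cv2.resize(a,None,fx=3,fy=3,interpolation=cv2.INTER_CUBIC))
E
```

```text
(no output)
```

View pics/top0c.png

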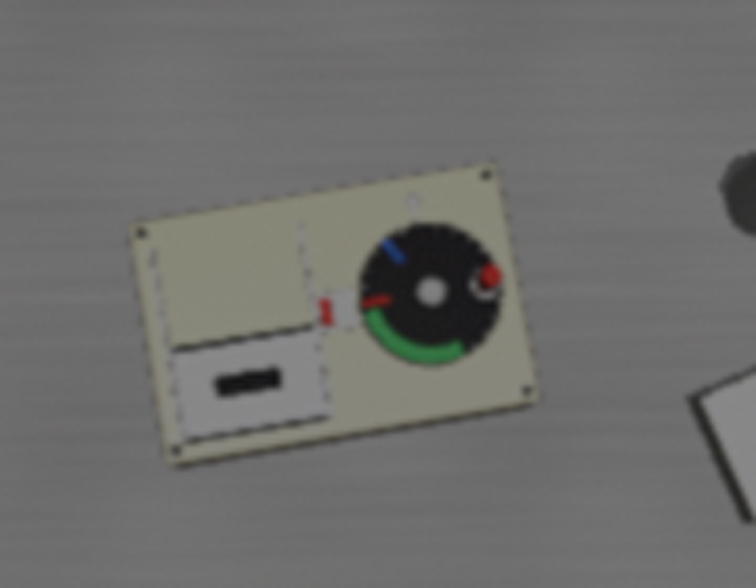

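View pics/side0c.png

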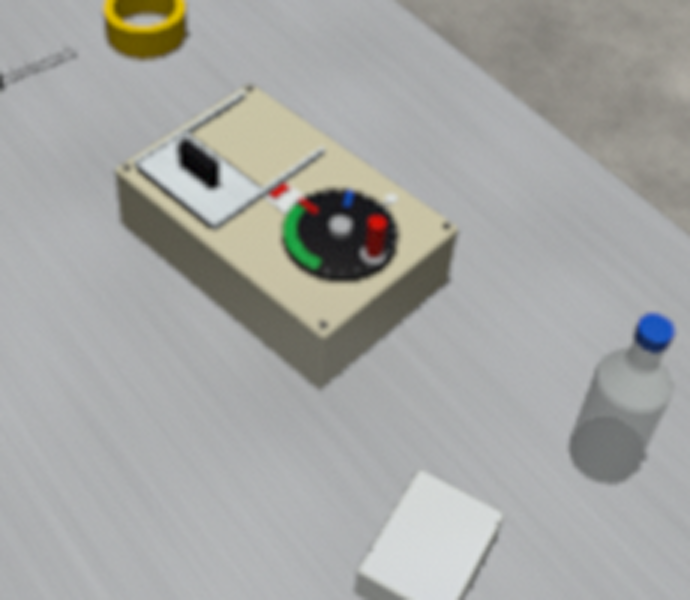

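```bash
cat > h.py <<'E'
import numpy as np, cv2
def proj(P,X):
    X=np.atleast_2d(X)@np.array(P["R"]).T+np.array(P["t"])
    s=X[:,:2]/X[:,2:]; r2=(s**2).sum(1,keepdims=True); s=s*(1+P["k1"]*r2)
    f=192/np.tan(np.radians(P["fovy"]/2)); return s*f+[P["cx"],P["cy"]]
def unproj(P,uv,z):
    from scipy.optimize import least_squares
    return least_squares(lambda q:(proj(P,[q[0],q[1],z])[0]-uv),[580,-50]).x
def b2w(b,pts):
    pts=np.atleast_2d(np.array(pts,float)); c,s=np.cos(b[2]),np.sin(b[2])
    return np.c_[b[0]+c*pts[:,0]-s*pts[:,1],b[1]+s*pts[:,0]+c*pts[:,1],pts[:,2]]
def handle(b,th): # world xy
    return b2w(b,[-42*np.cos(th),-75+42*np.sin(th),125])[0]
E
python3 - <<'E'
from h import *; from station import capture
from scipy.optimize import least_squares
T=capture("top");S=capture("side")
ct=lambda a:(np.array(a)+.5)/4.2-.5+[180,110]
cs=lambda a:(np.array(a)+.5)/3-.5+[170,130]
# box pts: corners, hub center, index?, shutter grip top
B=[[95,145,85],[95,-145,85],[-95,-145,85],[-95,145,85]]
pt=ct([(132,222),(495,163),(539,400),(170,466)]); ps=cs([(250,86),(458,232),(322,335),(117,170)])
Dt=ct([(431,292)]);
def res(q,which):
    W=b2w(q,B); r=[]
    if which in("t","b"): r.append((proj(T,W)-pt))
    if which in("s","b"): r.append((proj(S,W)-ps))
    return np.concatenate(r).ravel()
for w in "tsb":
    f=least_squares(res,[575,-25,.17],args=(w,)); print(w,f.x,np.round(f.fun,1))
b=f.x
print("dial center from top hub z97-105:",unproj(T,Dt[0],97),unproj(T,Dt[0],105),"pred",b2w(b,[0,-75,100]))
# colour segmentation
def seg(P,lo,hi,c,r):
    hsv=cv2.cvtColor(P["frame"],cv2.COLOR_BGR2HSV); m=cv2.inRange(hsv,lo,hi)
    n,l,st,ce=cv2.connectedComponentsWithStats(m)
    return [(np.round(ce[i],1),st[i,4]) for i in range(1,n) if np.hypot(*(ce[i]-c))<r]
for P,n,c in((T,"t",(265,175)),(S,"s",(270,205))):
    print(n,"red",seg(P,(0,120,60),(8,255,255),c,60),seg(P,(172,120,60),(180,255,255),c,60),"blue",seg(P,(105,100,40),(130,255,255),c,60))
for th in(-1.4,-1.5,-1.6,-1.7): 
    h=handle(b,th); print(th,h, proj(T,[h[0],h[1],143]),proj(S,[h[0],h[1],121]), "red", proj(T,b2w(b,[43*np.cos(th),-75-43*np.sin(th),97])))
E
```

```text
t [ 5.79067555e+02 -2.43735618e+01  1.53152340e-01] [-1.   0.1  0.7 -0.6  1.   0.4 -0.7  0.1]
s [ 5.75918999e+02 -2.37095779e+01  1.47513085e-01] [ 0.5 -1.5  1.  -0.9  0.1  1.9 -1.5 -0.6]
b [ 5.77432064e+02 -2.38419413e+01  1.50071939e-01] [-1.1  0.4  0.7  0.   0.8  1.1 -1.   0.5  0.7 -1.6  1.4 -1.2  0.7  1.7
 -1.1 -0.7]
dial center from top hub z97-105: [591.29624476 -97.62132655] [590.16768018 -96.95949622] pred [[588.64525909 -97.99896566 100.        ]]
t red [(array([296.2, 175.3]), np.int32(22)), (array([269.2, 181.1]), np.int32(17)), (array([257.4, 184.4]), np.int32(8))] [(array([272., 182.]), np.int32(1))] blue [(array([273.6, 169.7]), np.int32(24))]
s red [(array([262.5, 193. ]), np.int32(14)), (array([272.6, 198.3]), np.int32(17)), (array([294.8, 207.4]), np.int32(79))] [(array([273., 197.]), np.int32(1)), (array([275.2, 199.8]), np.int32(5)), (array([292.5, 201.5]), np.int32(2)), (array([298.2, 202.5]), np.int32(4)), (array([292., 205.]), np.int32(1)), (array([297., 210.]), np.int32(1))] blue [(array([285.6, 196.4]), np.int32(25))]
-1.4 [ 587.77489711 -139.98994647  125.        ] [[297.24956576 177.9530026 ]] [[293.32133511 210.651315  ]] red [[268.89152719 179.89660351]]
-1.5 [ 591.97134838 -139.86705768  125.        ] [[297.16953036 176.59930417]] [[294.49732434 209.95341583]] red [[268.95919485 181.23265887]]
-1.6 [ 596.13456647 -139.32583676  125.        ] [[296.9538524  175.25948095]] [[295.56233048 209.16766562]] red [[269.16115188 182.55708073]]
-1.7 [ 600.22295386 -138.37169139  125.        ] [[296.60483717 173.94684897]] [[296.50576768 208.30282778]] red [[269.49552764 183.8565694 ]]
```

>>> servo_tool(increments=[[[0,36.3,-71.8,0,0,0,-1.041],[0,36.3,-71.8,0,0,0,-1.041],[0,36.3,-71.8,0,0,0,-1.041],[0,36.3,-71.8,0,0,0,-1.041],[0,36.3,-71.8,0,0,0,-1.041],[0,36.3,-71.8,0,0,0,-1.041],[0,36.3,-71.8,0,0,0,-1.041],[0,36.3,-71.8,0,0,0,-1.041],[0,36.3,-71.8,0,0,0,-1.041],[0,36.3,-71.8,0,0,0,-1.041],[0,36.3,-71.8,0,0,0,-1.041],[0,36.3,-71.8,0,0,0,-1.041]]], newtons=20)

```text
time: 2.5
tcp_pos: [503.0, 43.2, 231.6]
orientation: [[-0.15, 0.989, 0.001], [0.989, 0.15, 0.0], [0.0, 0.001, -1.0]]
contact_force: [0.6, 0.6, -0.0]
grip_width: 0.502
```

>>> servo_tool(increments=[[[0,9.2,-18.1,-6,0,0,0],[0,9.2,-18.1,-6,0,0,0],[0,9.2,-18.1,-6,0,0,0],[0,9.2,-18.1,-6,0,0,0],[0,9.2,-18.1,-6,0,0,0],[0,9.2,-18.1,-6,0,0,0],[0,9.2,-18.1,-6,0,0,0]]])

```text
time: 3.2
tcp_pos: [594.9, -137.2, 171.6]
orientation: [[-0.15, 0.989, 0.0], [0.989, 0.15, 0.001], [0.001, 0.001, -1.0]]
contact_force: [-0.3, 0.6, -0.2]
grip_width: 0.501
```

```bash
python3 - <<'E'
from h import *; from station import *
for n in("top","side"):
    P=capture(n);f=P["frame"]
    u=proj(P,get_state()["tcp_pos"])[0].astype(int);print(n,u)
    a=f[u[1]-60:u[1]+60,u[0]-70:u[0]+70]; cv2.imwrite(f"pics/{n}1.png",cv2.resize(a,None,fx=5,fy=5,interpolation=cv2.INTER_CUBIC))
print(get_state()["tcp_pos"],get_state()["joint_pos"])
E
```

```text
top [297 174]
side [296 195]
[ 595.09605295 -136.36302414  172.091371  ] [-12.79946256  28.5894119   30.63126362  98.70563495 -16.94226071
  57.28177987  32.72119749]
```

View pics/side1.png

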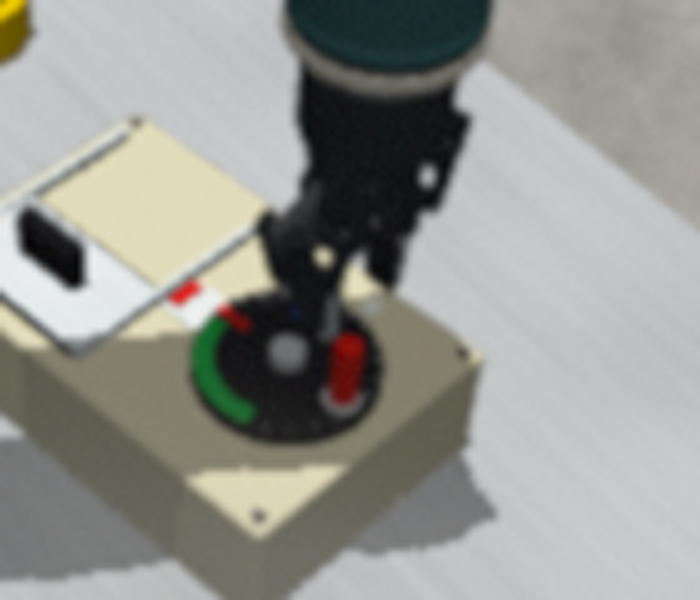

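View pics/top1.png

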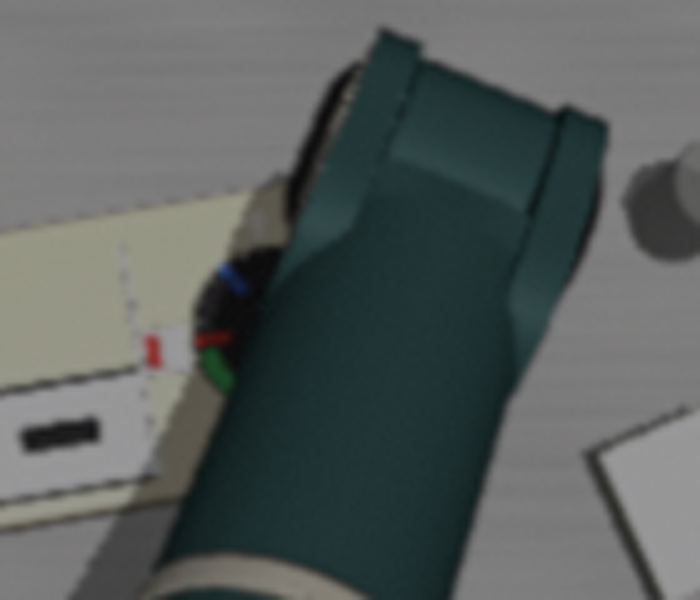

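```bash
python3 - <<'E'
from h import *; from station import *
P=capture("side");f=P["frame"]
hsv=cv2.cvtColor(f,cv2.COLOR_BGR2HSV); m=cv2.inRange(hsv,(0,120,60),(8,255,255))|cv2.inRange(hsv,(172,120,60),(180,255,255))
m[:,:285]=0;m[:190]=0;m[240:]=0;m[:,310:]=0
ys,xs=np.nonzero(m);print(xs.min(),xs.max(),ys.min(),ys.max(),[ (r,xs[ys==r].mean()) for r in range(ys.min(),ys.max()+1)])
for h in([594.5,-138],[592,-140]):
    print(h,proj(P,[[*h,143],[*h,99],[*h,121]]))
E
```

```text
292 298 201 215 [(201, np.float64(295.0)), (202, np.float64(295.0)), (203, np.float64(295.0)), (204, np.float64(295.0)), (205, np.float64(295.0)), (206, np.float64(295.0)), (207, np.float64(295.0)), (208, np.float64(295.0)), (209, np.float64(294.5)), (210, np.float64(294.5)), (211, np.float64(294.5)), (212, np.float64(294.5)), (213, np.float64(294.5)), (214, np.float64(294.5)), (215, np.float64(294.0))]
[594.5, -138] [[295.46245773 203.70561347]
 [294.12980714 214.38434572]
 [294.78651442 209.12465822]]
[592, -140] [[295.21011689 204.56239208]
 [293.88210763 215.23653861]
 [294.53650491 209.97928933]]
```

>>> servo_tool(increments=[[[0,0,-0.1,-3,0,0,0],[0,0,-0.1,-4.5,0,0,0],[0,0,-0.1,-5.6,0,0,0],[0,0,-0.1,-6.3,0,0,0],[0,0,-0.1,-6.3,0,0,0],[0,0,-0.1,-6.3,0,0,0]]])

```text
time: 3.95
tcp_pos: [595.4, -137.5, 109.7]
orientation: [[-0.151, 0.988, 0.002], [0.988, 0.151, 0.001], [0.001, 0.002, -1.0]]
contact_force: [0.2, -0.9, -0.7]
grip_width: 0.501
```

>>> servo_tool(increments=[[[-1,0,0,0,0,0,0],[-1,0,0,0,0,0,0],[-1,0,0,0,0,0,0],[-1,0,0,0,0,0,0],[-1,0,0,0,0,0,0],[-1,0,0,0,0,0,0]]], newtons=20)

```text
time: 4.55
tcp_pos: [595.8, -137.6, 110.4]
orientation: [[-0.151, 0.988, 0.003], [0.988, 0.151, 0.001], [0.0, 0.003, -1.0]]
contact_force: [-0.2, -0.3, 6.1]
grip_width: 0.18
```

```bash
python3 - <<'E'
from h import *; from station import *
s=get_state();print(s["tcp_pos"],s["contact_force"],s["grip_width"])
P=capture("side");cv2.imwrite("pics/side2.png",cv2.resize(P["frame"][140:260,200:360],None,fx=5,fy=5,interpolation=cv2.INTER_CUBIC))
E
```

```text
[ 595.83744032 -137.63913074  110.39870605] [-0.21167099 -0.3149399   6.14682076] 0.17986208002896414
```

View pics/side2.png

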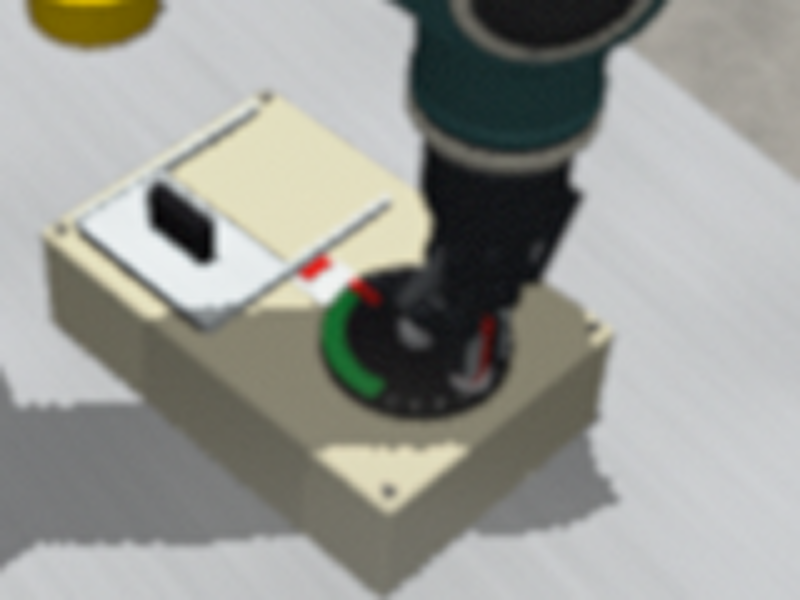

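```bash
cat > arc.py <<'E'
import sys; from h import *; from station import get_state
import json,os
# usage: arc.py step n [hold]   uses c.json: cx,cy,yaw
c=json.load(open("c.json")); s=get_state(); p=s["tcp_pos"]; R=s["orientation"]
yaw=c["yaw"]; C=np.array(c["C"])
d=p[:2]-C; bx=np.array([np.cos(yaw),np.sin(yaw)]); by=np.array([-bx[1],bx[0]])
th=np.arctan2(d@by,-(d@bx)); th+=2*np.pi*round((c["th"]-th)/(2*np.pi)); 
r=np.hypot(*d); F=s["contact_force"]
tan=np.sin(th)*bx+np.cos(th)*by; rad=-np.cos(th)*bx+np.sin(th)*by
print("t %.2f th %.3f r %.2f z %.1f Ftan %.1f Frad %.1f Fz %.1f grip %.3f rot z err %.3f"%(s["time"],th,r,p[2],F[:2]@tan,F[:2]@rad,F[2],s["grip_width"],np.arctan2(R[1,1],R[0,1])-.15), "pos",np.round(p,1))
c["th"]=float(th); json.dump(c,open("c.json","w"))
open("log.txt","a").write(json.dumps([s["time"],th,*p,*F])+"\n")
if len(sys.argv)>2:
    st=float(sys.argv[1]);n=int(sys.argv[2]);h=int(sys.argv[3]) if len(sys.argv)>3 else 0
    end=float(sys.argv[4]) if len(sys.argv)>4 else None
    rows=[]
    for i in list(range(1,n+1))+[n]*h:
        t=th+st*i
        if end is not None: t=min(t,end) if st>0 else max(t,end)
        q=C+42*(-np.cos(t)*bx+np.sin(t)*by)-p[:2]
        rows.append([-1,round(q[0]/10,2),round(q[1]/10,2),round((109.5-p[2])/10,2),0,0,0])
    print(json.dumps([rows]))
E
echo '{"C":[589.7,-96.0],"yaw":0.15,"th":-1.566}'>c.json; python3 arc.py 0.1 6 1
```

```text
t 4.60 th -1.566 r 42.11 z 110.4 Ftan 0.8 Frad -0.9 Fz 7.0 grip 0.179 rot z err 0.002 pos [ 595.8 -137.7  110.4]
[[[-1, -0.42, -0.03, -0.09, 0, 0, 0], [-1, -0.84, -0.03, -0.09, 0, 0, 0], [-1, -1.26, 0.02, -0.09, 0, 0, 0], [-1, -1.67, 0.1, -0.09, 0, 0, 0], [-1, -2.07, 0.23, -0.09, 0, 0, 0], [-1, -2.45, 0.39, -0.09, 0, 0, 0], [-1, -2.45, 0.39, -0.09, 0, 0, 0]]]
```

>>> servo_tool(increments=[[[-1,-0.42,-0.03,0,0,0,0],[-1,-0.84,-0.03,0.1,0,0,0],[-1,-1.26,0.02,0.1,0,0,0],[-1,-1.67,0.1,0.1,0,0,0],[-1,-2.07,0.23,0.1,0,0,0],[-1,-2.45,0.39,0.1,0,0,0],[-1,-2.45,0.39,0.1,0,0,0]]])

```text
time: 5.3
tcp_pos: [570.4, -132.7, 110.8]
orientation: [[-0.152, 0.988, 0.002], [0.988, 0.152, 0.002], [0.002, 0.002, -1.0]]
contact_force: [1.7, 4.2, -19.1]
grip_width: 0.181
```

```bash
sed -i 's/109.5-p/110.5-p/' arc.py; python3 arc.py 0.12 10 1
```

```text
t 5.30 th -0.936 r 41.47 z 110.8 Ftan 0.4 Frad -4.6 Fz -19.1 grip 0.181 rot z err 0.003 pos [ 570.4 -132.7  110.8]
[[[-1, -0.46, 0.21, -0.03, 0, 0, 0], [-1, -0.85, 0.52, -0.03, 0, 0, 0], [-1, -1.21, 0.88, -0.03, 0, 0, 0], [-1, -1.52, 1.28, -0.03, 0, 0, 0], [-1, -1.78, 1.71, -0.03, 0, 0, 0], [-1, -1.99, 2.17, -0.03, 0, 0, 0], [-1, -2.14, 2.65, -0.03, 0, 0, 0], [-1, -2.23, 3.14, -0.03, 0, 0, 0], [-1, -2.27, 3.64, -0.03, 0, 0, 0], [-1, -2.24, 4.15, -0.03, 0, 0, 0], [-1, -2.24, 4.15, -0.03, 0, 0, 0]]]
```

>>> servo_tool(increments=[[[-1,-0.43,0.23,-0.06,0,0,0],[-1,-0.82,0.54,-0.06,0,0,0],[-1,-1.18,0.9,-0.06,0,0,0],[-1,-1.49,1.3,-0.06,0,0,0],[-1,-1.75,1.73,-0.06,0,0,0],[-1,-1.96,2.19,-0.06,0,0,0],[-1,-2.11,2.67,-0.06,0,0,0],[-1,-2.2,3.16,-0.06,0,0,0],[-1,-2.24,3.66,-0.06,0,0,0],[-1,-2.21,4.17,-0.06,0,0,0],[-1,-2.21,4.17,-0.06,0,0,0]]])

```text
time: 6.4
tcp_pos: [548.9, -90.9, 110.7]
orientation: [[-0.152, 0.988, 0.004], [0.988, 0.152, 0.001], [0.0, 0.004, -1.0]]
contact_force: [7.3, -0.9, -12.2]
grip_width: 0.182
```

```bash
sed -i 's/110.5-p/110.3-p/' arc.py; python3 arc.py 0.12 11 1
```

```text
t 6.40 th 0.274 r 41.06 z 110.7 Ftan 0.0 Frad -7.3 Fz -12.2 grip 0.182 rot z err 0.003 pos [548.9 -90.9 110.7]
[[[-1, -0.0, 0.51, -0.04, 0, 0, 0], [-1, 0.15, 0.99, -0.04, 0, 0, 0], [-1, 0.36, 1.45, -0.04, 0, 0, 0], [-1, 0.62, 1.88, -0.04, 0, 0, 0], [-1, 0.93, 2.27, -0.04, 0, 0, 0], [-1, 1.28, 2.63, -0.04, 0, 0, 0], [-1, 1.68, 2.94, -0.04, 0, 0, 0], [-1, 2.11, 3.21, -0.04, 0, 0, 0], [-1, 2.57, 3.41, -0.04, 0, 0, 0], [-1, 3.05, 3.57, -0.04, 0, 0, 0], [-1, 3.54, 3.66, -0.04, 0, 0, 0], [-1, 3.54, 3.66, -0.04, 0, 0, 0]]]
```

```bash
cat > fit.py <<'E'
import json; from h import *; from scipy.optimize import least_squares
L=np.array([json.loads(l) for l in open("log.txt")]); p=L[:,2:4]
f=least_squares(lambda q:np.hypot(*(p-q[:2]).T)-42,[590,-96]); print(f.x,np.round(f.fun,2))
E
python3 fit.py
```

```text
[590.66700173 -95.94951149] [ 0.03 -0.03  0.02]
```

```bash
echo '{"C":[590.67,-95.95],"yaw":0.15,"th":0.27}'>c.json; sed -i 's/110.3-p/110.0-p/' arc.py; python3 arc.py 0.14 11 1
```

```text
t 6.40 th 0.270 r 42.02 z 110.7 Ftan -0.0 Frad -7.3 Fz -12.2 grip 0.182 rot z err 0.003 pos [548.9 -90.9 110.7]
[[[-1, 0.11, 0.58, -0.07, 0, 0, 0], [-1, 0.3, 1.13, -0.07, 0, 0, 0], [-1, 0.57, 1.66, -0.07, 0, 0, 0], [-1, 0.91, 2.14, -0.07, 0, 0, 0], [-1, 1.31, 2.57, -0.07, 0, 0, 0], [-1, 1.76, 2.94, -0.07, 0, 0, 0], [-1, 2.27, 3.24, -0.07, 0, 0, 0], [-1, 2.81, 3.47, -0.07, 0, 0, 0], [-1, 3.37, 3.62, -0.07, 0, 0, 0], [-1, 3.96, 3.69, -0.07, 0, 0, 0], [-1, 4.54, 3.68, -0.07, 0, 0, 0], [-1, 4.54, 3.68, -0.07, 0, 0, 0]]]
```

>>> servo_tool(increments=[[[-1,0.11,0.58,-0.07,0,0,0],[-1,0.3,1.13,-0.07,0,0,0],[-1,0.57,1.66,-0.07,0,0,0],[-1,0.91,2.14,-0.07,0,0,0],[-1,1.31,2.57,-0.07,0,0,0],[-1,1.76,2.94,-0.07,0,0,0],[-1,2.27,3.24,-0.07,0,0,0],[-1,2.81,3.47,-0.07,0,0,0],[-1,3.37,3.62,-0.07,0,0,0],[-1,3.96,3.69,-0.07,0,0,0],[-1,4.54,3.68,-0.07,0,0,0],[-1,4.54,3.68,-0.07,0,0,0]]])

```text
time: 7.6
tcp_pos: [595.3, -54.0, 110.4]
orientation: [[-0.153, 0.988, 0.005], [0.988, 0.153, 0.001], [0.0, 0.005, -1.0]]
contact_force: [0.2, -3.1, 6.2]
grip_width: 0.182
```

```bash
python3 arc.py 0.14 11 1; python3 fit.py
```

```text
t 7.60 th 1.832 r 42.21 z 110.4 Ftan 0.5 Frad -3.0 Fz 6.2 grip 0.182 rot z err 0.003 pos [595.3 -54.  110.4]
[[[-1, 0.58, -0.13, -0.04, 0, 0, 0], [-1, 1.13, -0.31, -0.04, 0, 0, 0], [-1, 1.66, -0.57, -0.04, 0, 0, 0], [-1, 2.14, -0.91, -0.04, 0, 0, 0], [-1, 2.58, -1.3, -0.04, 0, 0, 0], [-1, 2.95, -1.76, -0.04, 0, 0, 0], [-1, 3.26, -2.26, -0.04, 0, 0, 0], [-1, 3.49, -2.79, -0.04, 0, 0, 0], [-1, 3.65, -3.36, -0.04, 0, 0, 0], [-1, 3.73, -3.94, -0.04, 0, 0, 0], [-1, 3.72, -4.53, -0.04, 0, 0, 0], [-1, 3.72, -4.53, -0.04, 0, 0, 0]]]
[590.66333428 -95.87359932] [0.1  0.03 0.01 0.01 0.13]
```

>>> servo_tool(increments=[[[-1,0.58,-0.13,0,0,0,0],[-1,1.13,-0.31,0,0,0,0],[-1,1.66,-0.57,0,0,0,0],[-1,2.14,-0.91,0,0,0,0],[-1,2.58,-1.3,0,0,0,0],[-1,2.95,-1.76,0,0,0,0],[-1,3.26,-2.26,0,0,0,0],[-1,3.49,-2.79,0,0,0,0],[-1,3.65,-3.36,0,0,0,0],[-1,3.73,-3.94,0,0,0,0],[-1,3.72,-4.53,0,0,0,0],[-1,3.72,-4.53,0,0,0,0]]])

```text
time: 8.8
tcp_pos: [632.9, -98.7, 110.5]
orientation: [[-0.153, 0.988, 0.005], [0.988, 0.153, 0.002], [0.001, 0.005, -1.0]]
contact_force: [-0.6, 1.8, 3.0]
grip_width: 0.18
```

```bash
sed -i 's/110.0-p/110.3-p/' arc.py; python3 arc.py 0.14 11 1; python3 fit.py
```

```text
t 8.80 th 3.356 r 42.35 z 110.5 Ftan -1.8 Frad -0.7 Fz 3.0 grip 0.180 rot z err 0.003 pos [632.9 -98.7 110.5]
[[[-1, -0.11, -0.58, -0.02, 0, 0, 0], [-1, -0.27, -1.15, -0.02, 0, 0, 0], [-1, -0.51, -1.68, -0.02, 0, 0, 0], [-1, -0.82, -2.18, -0.02, 0, 0, 0], [-1, -1.2, -2.63, -0.02, 0, 0, 0], [-1, -1.63, -3.03, -0.02, 0, 0, 0], [-1, -2.12, -3.36, -0.02, 0, 0, 0], [-1, -2.64, -3.62, -0.02, 0, 0, 0], [-1, -3.2, -3.8, -0.02, 0, 0, 0], [-1, -3.78, -3.9, -0.02, 0, 0, 0], [-1, -4.37, -3.92, -0.02, 0, 0, 0], [-1, -4.37, -3.92, -0.02, 0, 0, 0]]]
[590.77517856 -95.88678597] [0.08 0.08 0.12 0.12 0.13 0.25]
```

>>> servo_tool(increments=[[[-1,-0.11,-0.58,0,0,0,0],[-1,-0.27,-1.15,0,0,0,0],[-1,-0.51,-1.68,0,0,0,0],[-1,-0.82,-2.18,0,0,0,0],[-1,-1.2,-2.63,0,0,0,0],[-1,-1.63,-3.03,0,0,0,0],[-1,-2.12,-3.36,0,0,0,0],[-1,-2.64,-3.62,0,0,0,0],[-1,-3.2,-3.8,0,0,0,0],[-1,-3.78,-3.9,0,0,0,0],[-1,-4.37,-3.92,0,0,0,0],[-1,-4.37,-3.92,0,0,0,0]]])

```text
time: 10.0
tcp_pos: [589.1, -137.8, 110.5]
orientation: [[-0.153, 0.988, 0.005], [0.988, 0.153, 0.002], [0.001, 0.005, -1.0]]
contact_force: [0.5, -2.2, -0.6]
grip_width: 0.181
```

```bash
python3 arc.py 0.14 7 2; python3 fit.py; python3 - <<'E'
from h import *; from station import *
P=capture("side");cv2.imwrite("pics/side3.png",cv2.resize(P["frame"][140:260,200:360],None,fx=5,fy=5,interpolation=cv2.INTER_CUBIC))
E
```

```text
t 10.00 th 4.899 r 41.86 z 110.5 Ftan -0.6 Frad 2.2 Fz -0.6 grip 0.181 rot z err 0.004 pos [ 589.1 -137.8  110.5]
[[[-1, -0.58, 0.05, -0.02, 0, 0, 0], [-1, -1.15, 0.19, -0.02, 0, 0, 0], [-1, -1.7, 0.41, -0.02, 0, 0, 0], [-1, -2.21, 0.71, -0.02, 0, 0, 0], [-1, -2.67, 1.07, -0.02, 0, 0, 0], [-1, -3.08, 1.5, -0.02, 0, 0, 0], [-1, -3.42, 1.97, -0.02, 0, 0, 0], [-1, -3.42, 1.97, -0.02, 0, 0, 0], [-1, -3.42, 1.97, -0.02, 0, 0, 0]]]
[590.77514018 -95.86668848] [ 0.1   0.1   0.12  0.12  0.11  0.25 -0.06]
```

View pics/side3.png

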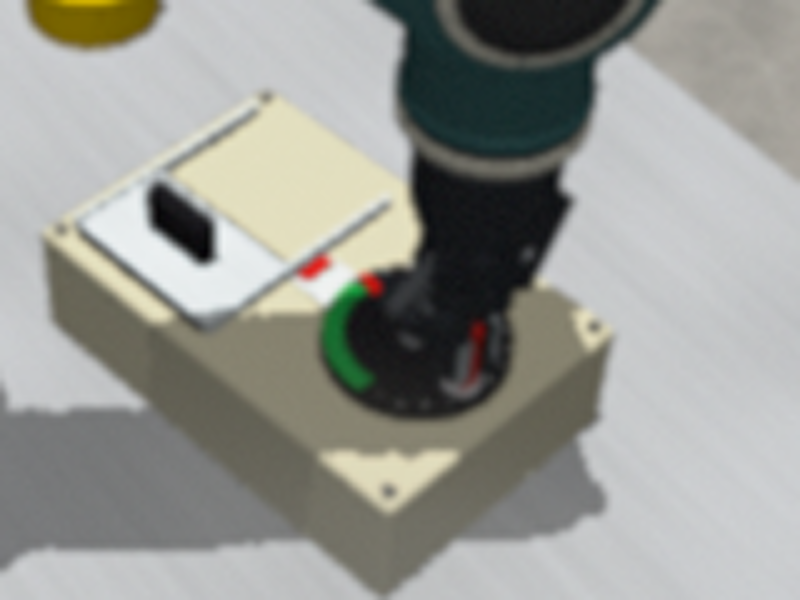

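>>> servo_tool(increments=[[[-1,-0.58,0.05,0,0,0,0],[-1,-1.15,0.19,0,0,0,0],[-1,-1.7,0.41,0,0,0,0],[-1,-2.21,0.71,0,0,0,0],[-1,-2.67,1.07,0,0,0,0],[-1,-3.08,1.5,0,0,0,0],[-1,-3.42,1.97,0,0,0,0],[-1,-3.42,1.97,0,0,0,0],[-1,-3.42,1.97,0,0,0,0]]])

```text
time: 10.95
tcp_pos: [555.1, -117.8, 110.5]
orientation: [[-0.153, 0.988, 0.005], [0.988, 0.153, 0.002], [0.001, 0.005, -1.0]]
contact_force: [0.9, 0.1, 0.1]
grip_width: 0.173
```

```bash
 sed -i 's/590.67, -95.95/590.77, -95.87/' c.json; python3 arc.py 0.1 4 2 6.283; python3 fit.py; python3 - <<'E'
from h import *; from station import *
for n in("side","top"):
    P=capture(n);u=proj(P,[590,-96,97])[0].astype(int);cv2.imwrite(f"pics/{n}4.png",cv2.resize(P["frame"][u[1]-40:u[1]+40,u[0]-50:u[0]+50],None,fx=8,fy=7.5,interpolation=cv2.INTER_CUBIC))
E
```

```text
t 10.95 th 5.881 r 41.90 z 110.5 Ftan -0.4 Frad -0.8 Fz 0.1 grip 0.173 rot z err 0.004 pos [ 555.1 -117.8  110.5]
[[[-1, -0.21, 0.36, -0.02, 0, 0, 0], [-1, -0.37, 0.75, -0.02, 0, 0, 0], [-1, -0.5, 1.15, -0.02, 0, 0, 0], [-1, -0.58, 1.56, -0.02, 0, 0, 0], [-1, -0.58, 1.56, -0.02, 0, 0, 0], [-1, -0.58, 1.56, -0.02, 0, 0, 0]]]
[590.79427154 -95.85714084] [ 0.1   0.11  0.13  0.13  0.1   0.23 -0.05 -0.07]
```

View pics/side4.png

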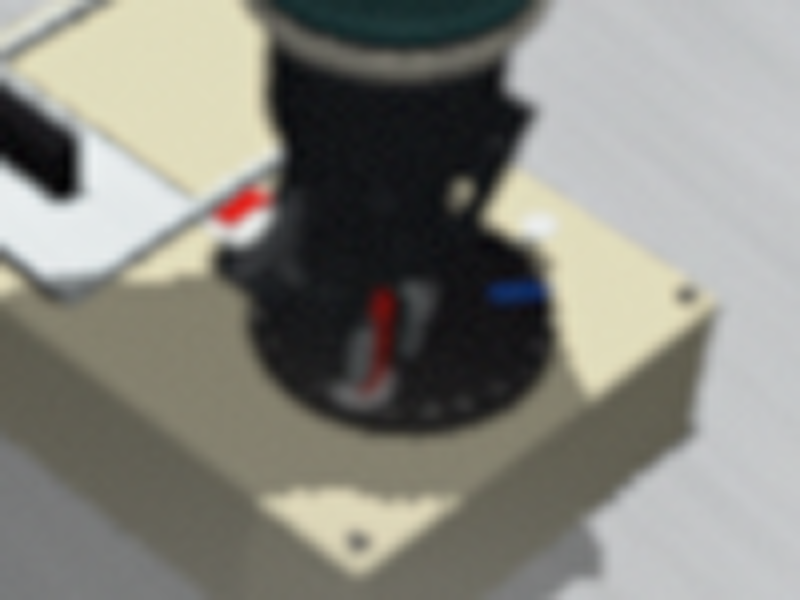

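View pics/top4.png

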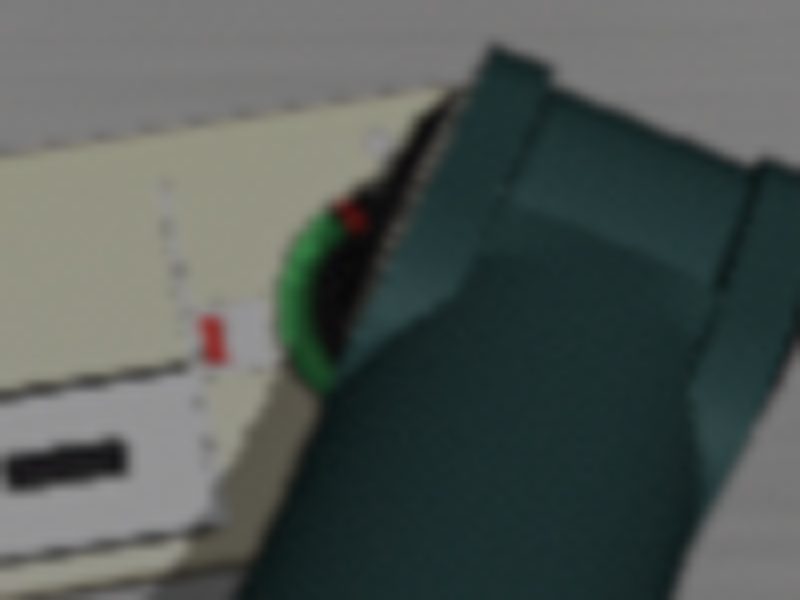

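>>> servo_tool(increments=[[[-1,-0.21,0.36,0,0,0,0],[-1,-0.37,0.75,0,0,0,0],[-1,-0.5,1.15,0,0,0,0],[-1,-0.58,1.55,0,0,0,0],[-1,-0.58,1.55,0,0,0,0],[-1,-0.58,1.55,0,0,0,0]]])

```text
time: 11.65
tcp_pos: [549.4, -102.4, 110.5]
orientation: [[-0.153, 0.988, 0.005], [0.988, 0.153, 0.002], [0.001, 0.005, -1.0]]
contact_force: [2.5, 1.0, -1.2]
grip_width: 0.179
```

```bash
python3 arc.py -0.14 11 1; python3 - <<'E'
from h import *; from station import *
for n in("side","top"):
    P=capture(n);u=proj(P,[590,-96,97])[0].astype(int);cv2.imwrite(f"pics/{n}5.png",cv2.resize(P["frame"][u[1]-40:u[1]+40,u[0]-50:u[0]+50],None,fx=8,fy=7.5,interpolation=cv2.INTER_CUBIC))
    print(n,u,proj(P,[[590,-97,97]]))
    b=[578.5,-24,.15]
    for i in range(-2,3):
        t=i*.1; print(t,(proj(P,b2w(b,[46*np.cos(t),-75-46*np.sin(t),97]))[0]-u+[50,40])*[8,7.5], "ind60",(proj(P,b2w(b,[62*np.cos(t),-75-62*np.sin(t),85]))[0]-u+[50,40])*[8,7.5])
E
```

```text
t 11.65 th 6.278 r 41.89 z 110.5 Ftan 0.6 Frad -2.6 Fz -1.2 grip 0.179 rot z err 0.004 pos [ 549.4 -102.4  110.5]
[[[-1, 0.12, -0.57, -0.02, 0, 0, 0], [-1, 0.33, -1.12, -0.02, 0, 0, 0], [-1, 0.61, -1.64, -0.02, 0, 0, 0], [-1, 0.97, -2.11, -0.02, 0, 0, 0], [-1, 1.38, -2.52, -0.02, 0, 0, 0], [-1, 1.85, -2.88, -0.02, 0, 0, 0], [-1, 2.37, -3.16, -0.02, 0, 0, 0], [-1, 2.92, -3.37, -0.02, 0, 0, 0], [-1, 3.49, -3.5, -0.02, 0, 0, 0], [-1, 4.07, -3.55, -0.02, 0, 0, 0], [-1, 4.66, -3.52, -0.02, 0, 0, 0], [-1, 4.66, -3.52, -0.02, 0, 0, 0]]]
side [283 206] [[283.62506232 206.40516409]]
-0.2 [474.02793349 231.6441432 ] ind60 [494.1073529  228.01084687]
-0.1 [484.66995771 237.07666457] ind60 [508.27772863 235.2155216 ]
0.0 [494.58127302 243.19557341] ind60 [521.49995642 243.33944137]
0.1 [503.66477754 249.94708039] ind60 [533.64553556 252.3144449 ]
0.2 [511.82959226 257.27114573] ind60 [544.5931466  262.06404241]
top [281 179] [[282.05352897 179.54863758]]
-0.2 [369.26608754 204.99341011] ind60 [352.89862627 175.6860829 ]
-0.1 [380.15574789 201.69903574] ind60 [367.41500505 171.30315541]
0.0 [391.35198786 199.43130252] ind60 [382.33761658 168.28722414]
0.1 [402.74416761 198.21212913] ind60 [397.51954228 166.66711351]
0.2 [414.2198246  198.05319975] ind60 [412.81151104 166.45813119]
```

View pics/side5.png

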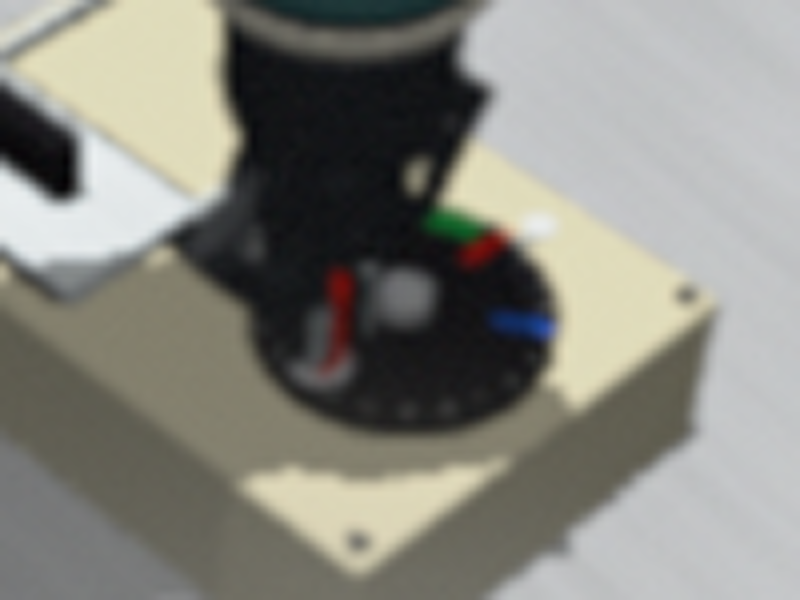

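View pics/top5.png

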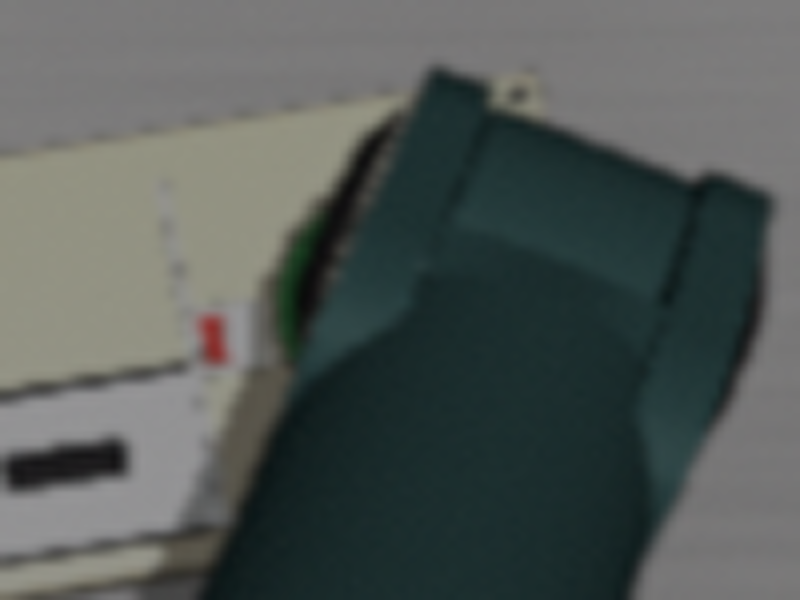

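>>> servo_tool(increments=[[[-1,0.12,-0.57,0,0,0,0],[-1,0.33,-1.12,0,0,0,0],[-1,0.61,-1.64,0,0,0,0],[-1,0.97,-2.11,0,0,0,0],[-1,1.38,-2.52,0,0,0,0],[-1,1.85,-2.88,0,0,0,0],[-1,2.37,-3.16,0,0,0,0],[-1,2.92,-3.37,0,0,0,0],[-1,3.49,-3.5,0,0,0,0],[-1,4.07,-3.55,0,0,0,0],[-1,4.66,-3.52,0,0,0,0],[-1,4.66,-3.52,0,0,0,0]]])

```text
time: 12.95
tcp_pos: [596.8, -137.6, 110.5]
orientation: [[-0.154, 0.988, 0.005], [0.988, 0.154, 0.002], [0.001, 0.006, -1.0]]
contact_force: [1.4, 3.4, 0.5]
grip_width: 0.179
```

```bash
python3 arc.py -0.14 11 1
```

```text
t 12.95 th 4.718 r 42.19 z 110.5 Ftan -1.9 Frad -3.2 Fz 0.5 grip 0.179 rot z err 0.004 pos [ 596.8 -137.6  110.5]
[[[-1, 0.57, 0.14, -0.02, 0, 0, 0], [-1, 1.12, 0.35, -0.02, 0, 0, 0], [-1, 1.64, 0.63, -0.02, 0, 0, 0], [-1, 2.11, 0.97, -0.02, 0, 0, 0], [-1, 2.53, 1.39, -0.02, 0, 0, 0], [-1, 2.89, 1.85, -0.02, 0, 0, 0], [-1, 3.18, 2.36, -0.02, 0, 0, 0], [-1, 3.4, 2.91, -0.02, 0, 0, 0], [-1, 3.54, 3.48, -0.02, 0, 0, 0], [-1, 3.59, 4.06, -0.02, 0, 0, 0], [-1, 3.57, 4.65, -0.02, 0, 0, 0], [-1, 3.57, 4.65, -0.02, 0, 0, 0]]]
```

>>> servo_tool(increments=[[[-1,0.57,0.14,0,0,0,0],[-1,1.12,0.35,0,0,0,0],[-1,1.64,0.63,0,0,0,0],[-1,2.11,0.97,0,0,0,0],[-1,2.53,1.39,0,0,0,0],[-1,2.89,1.85,0,0,0,0],[-1,3.18,2.36,0,0,0,0],[-1,3.4,2.91,0,0,0,0],[-1,3.54,3.48,0,0,0,0],[-1,3.59,4.06,0,0,0,0],[-1,3.57,4.65,0,0,0,0],[-1,3.57,4.65,0,0,0,0]]])

```text
time: 14.15
tcp_pos: [632.6, -89.8, 110.5]
orientation: [[-0.155, 0.988, 0.005], [0.988, 0.155, 0.002], [0.002, 0.006, -1.0]]
contact_force: [0.2, 1.4, 0.9]
grip_width: 0.179
```

```bash
python3 arc.py -0.14 11 1
```

```text
t 14.15 th 3.147 r 42.23 z 110.5 Ftan -1.4 Frad 0.4 Fz 0.9 grip 0.179 rot z err 0.005 pos [632.6 -89.8 110.5]
[[[-1, -0.15, 0.57, -0.02, 0, 0, 0], [-1, -0.35, 1.12, -0.02, 0, 0, 0], [-1, -0.63, 1.64, -0.02, 0, 0, 0], [-1, -0.98, 2.11, -0.02, 0, 0, 0], [-1, -1.39, 2.53, -0.02, 0, 0, 0], [-1, -1.85, 2.89, -0.02, 0, 0, 0], [-1, -2.37, 3.18, -0.02, 0, 0, 0], [-1, -2.91, 3.4, -0.02, 0, 0, 0], [-1, -3.48, 3.53, -0.02, 0, 0, 0], [-1, -4.07, 3.59, -0.02, 0, 0, 0], [-1, -4.66, 3.57, -0.02, 0, 0, 0], [-1, -4.66, 3.57, -0.02, 0, 0, 0]]]
```

>>> servo_tool(increments=[[[-1,-0.15,0.57,0,0,0,0],[-1,-0.35,1.12,0,0,0,0],[-1,-0.63,1.64,0,0,0,0],[-1,-0.98,2.11,0,0,0,0],[-1,-1.39,2.53,0,0,0,0],[-1,-1.85,2.89,0,0,0,0],[-1,-2.37,3.18,0,0,0,0],[-1,-2.91,3.4,0,0,0,0],[-1,-3.48,3.53,0,0,0,0],[-1,-4.07,3.59,0,0,0,0],[-1,-4.66,3.57,0,0,0,0],[-1,-4.66,3.57,0,0,0,0]]])

```text
time: 15.35
tcp_pos: [585.0, -54.2, 110.5]
orientation: [[-0.154, 0.988, 0.004], [0.988, 0.154, 0.003], [0.002, 0.005, -1.0]]
contact_force: [-0.4, -2.6, -1.0]
grip_width: 0.182
```

```bash
python3 arc.py -0.14 11 1
```

```text
t 15.35 th 1.583 r 42.09 z 110.5 Ftan -0.8 Frad -2.5 Fz -1.0 grip 0.182 rot z err 0.005 pos [585.  -54.2 110.5]
[[[-1, -0.57, -0.13, -0.02, 0, 0, 0], [-1, -1.13, -0.33, -0.02, 0, 0, 0], [-1, -1.64, -0.61, -0.02, 0, 0, 0], [-1, -2.12, -0.95, -0.02, 0, 0, 0], [-1, -2.54, -1.36, -0.02, 0, 0, 0], [-1, -2.9, -1.82, -0.02, 0, 0, 0], [-1, -3.2, -2.33, -0.02, 0, 0, 0], [-1, -3.42, -2.88, -0.02, 0, 0, 0], [-1, -3.56, -3.45, -0.02, 0, 0, 0], [-1, -3.62, -4.03, -0.02, 0, 0, 0], [-1, -3.6, -4.62, -0.02, 0, 0, 0], [-1, -3.6, -4.62, -0.02, 0, 0, 0]]]
```

>>> servo_tool(increments=[[[-1,-0.57,-0.13,0,0,0,0],[-1,-1.13,-0.33,0,0,0,0],[-1,-1.64,-0.61,0,0,0,0],[-1,-2.12,-0.95,0,0,0,0],[-1,-2.54,-1.36,0,0,0,0],[-1,-2.9,-1.82,0,0,0,0],[-1,-3.2,-2.33,0,0,0,0],[-1,-3.42,-2.88,0,0,0,0],[-1,-3.56,-3.45,0,0,0,0],[-1,-3.62,-4.03,0,0,0,0],[-1,-3.6,-4.62,0,0,0,0],[-1,-3.6,-4.62,0,0,0,0]]])

```text
time: 16.55
tcp_pos: [549.0, -100.6, 110.5]
orientation: [[-0.154, 0.988, 0.005], [0.988, 0.154, 0.003], [0.002, 0.005, -1.0]]
contact_force: [6.6, 0.9, -4.1]
grip_width: 0.178
```

```bash
python3 arc.py -0.13 8 3 -1.0
```

```text
t 16.55 th 0.037 r 42.06 z 110.5 Ftan 0.2 Frad -6.6 Fz -4.1 grip 0.178 rot z err 0.005 pos [ 549.  -100.6  110.5]
[[[-1, 0.1, -0.54, -0.02, 0, 0, 0], [-1, 0.27, -1.06, -0.02, 0, 0, 0], [-1, 0.5, -1.55, -0.02, 0, 0, 0], [-1, 0.79, -2.01, -0.02, 0, 0, 0], [-1, 1.14, -2.43, -0.02, 0, 0, 0], [-1, 1.55, -2.8, -0.02, 0, 0, 0], [-1, 1.99, -3.11, -0.02, 0, 0, 0], [-1, 2.46, -3.36, -0.02, 0, 0, 0], [-1, 2.46, -3.36, -0.02, 0, 0, 0], [-1, 2.46, -3.36, -0.02, 0, 0, 0], [-1, 2.46, -3.36, -0.02, 0, 0, 0]]]
```

>>> servo_tool(increments=[[[-1,0.1,-0.54,-0.02,0,0,0],[-1,0.27,-1.06,-0.02,0,0,0],[-1,0.5,-1.55,-0.02,0,0,0],[-1,0.79,-2.01,-0.02,0,0,0],[-1,1.14,-2.43,-0.02,0,0,0],[-1,1.55,-2.8,-0.02,0,0,0],[-1,1.99,-3.11,-0.02,0,0,0],[-1,2.46,-3.36,-0.02,0,0,0],[-1,2.46,-3.36,-0.02,0,0,0],[-1,2.46,-3.36,-0.02,0,0,0]]])

```text
time: 17.55
tcp_pos: [573.6, -134.3, 110.4]
orientation: [[-0.154, 0.988, 0.005], [0.988, 0.154, 0.003], [0.002, 0.006, -1.0]]
contact_force: [2.6, 1.4, 3.4]
grip_width: 0.18
```

```bash
python3 arc.py 0.1 10 2 0; python3 - <<'E'
from h import *; from station import *
for n in("side",):
    P=capture(n);u=proj(P,[590,-96,97])[0].astype(int);cv2.imwrite(f"pics/{n}6.png",cv2.resize(P["frame"][u[1]-40:u[1]+40,u[0]-50:u[0]+50],None,fx=8,fy=7.5,interpolation=cv2.INTER_CUBIC))
E
```

```text
t 17.55 th -1.001 r 42.07 z 110.4 Ftan -1.8 Frad -2.4 Fz 3.4 grip 0.180 rot z err 0.005 pos [ 573.6 -134.3  110.4]
[[[-1, -0.37, 0.2, -0.01, 0, 0, 0], [-1, -0.73, 0.42, -0.01, 0, 0, 0], [-1, -1.05, 0.68, -0.01, 0, 0, 0], [-1, -1.36, 0.98, -0.01, 0, 0, 0], [-1, -1.63, 1.3, -0.01, 0, 0, 0], [-1, -1.86, 1.64, -0.01, 0, 0, 0], [-1, -2.07, 2.01, -0.01, 0, 0, 0], [-1, -2.23, 2.4, -0.01, 0, 0, 0], [-1, -2.35, 2.8, -0.01, 0, 0, 0], [-1, -2.44, 3.21, -0.01, 0, 0, 0], [-1, -2.44, 3.21, -0.01, 0, 0, 0], [-1, -2.44, 3.21, -0.01, 0, 0, 0]]]
```

View pics/side6.png

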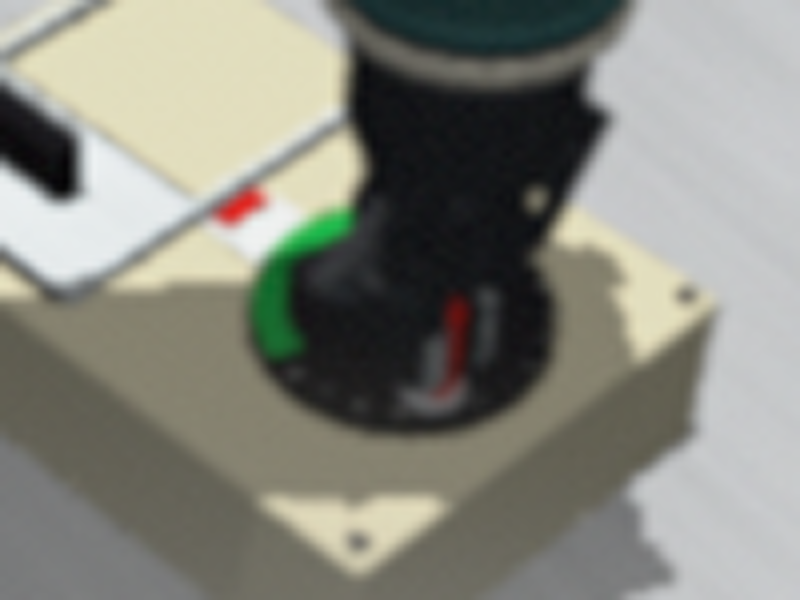

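>>> servo_tool(increments=[[[-1,-0.37,0.2,0,0,0,0],[-1,-0.73,0.42,0,0,0,0],[-1,-1.05,0.68,0,0,0,0],[-1,-1.36,0.98,0,0,0,0],[-1,-1.63,1.3,0,0,0,0],[-1,-1.86,1.64,0,0,0,0],[-1,-2.07,2.01,0,0,0,0],[-1,-2.23,2.4,0,0,0,0],[-1,-2.35,2.8,0,0,0,0],[-1,-2.44,3.21,0,0,0,0],[-1,-2.44,3.21,0,0,0,0]]])

```text
time: 18.7
tcp_pos: [549.1, -101.7, 110.5]
orientation: [[-0.155, 0.988, 0.006], [0.988, 0.155, 0.003], [0.002, 0.006, -1.0]]
contact_force: [4.4, 1.6, -0.2]
grip_width: 0.18
```

```bash
python3 arc.py 0.05 5 1
```

```text
t 18.70 th 0.012 r 42.05 z 110.5 Ftan 0.9 Frad -4.6 Fz -0.2 grip 0.180 rot z err 0.005 pos [ 549.1 -101.7  110.5]
[[[-1, -0.02, 0.21, -0.02, 0, 0, 0], [-1, -0.03, 0.42, -0.02, 0, 0, 0], [-1, -0.03, 0.63, -0.02, 0, 0, 0], [-1, -0.03, 0.84, -0.02, 0, 0, 0], [-1, -0.01, 1.05, -0.02, 0, 0, 0], [-1, -0.01, 1.05, -0.02, 0, 0, 0]]]
```

>>> servo_tool(increments=[[[-1,-0.02,0.21,0,0,0,0],[-1,-0.03,0.42,0,0,0,0],[-1,-0.03,0.63,0,0,0,0],[-1,-0.03,0.84,0,0,0,0],[-1,-0.03,0.84,0,0,0,0]]])

```text
time: 19.2
tcp_pos: [548.8, -93.3, 110.5]
orientation: [[-0.155, 0.988, 0.006], [0.988, 0.155, 0.002], [0.002, 0.006, -1.0]]
contact_force: [5.5, -1.3, -2.2]
grip_width: 0.18
```

```bash
cat > look.py <<'E'
from h import *; from station import *
import sys
out=[]
for n in("side","top"):
    P=capture(n);u=proj(P,[577,-25,87])[0].astype(int)
    a=P["frame"][u[1]-20:u[1]+20,u[0]-25:u[0]+25]; out.append(cv2.resize(a,(390,312),interpolation=cv2.INTER_CUBIC))
    hsv=cv2.cvtColor(P["frame"],cv2.COLOR_BGR2HSV); m=cv2.inRange(hsv,(0,120,60),(8,255,255))|cv2.inRange(hsv,(172,120,60),(180,255,255))
    w=np.zeros_like(m); c=proj(P,[[578,-21,87]])[0].astype(int); w[c[1]-9:c[1]+10,c[0]-9:c[0]+10]=1; ys,xs=np.nonzero(m*w)
    print(n,"red n",len(xs),"cent-guide",np.round([xs.mean()-c[0],ys.mean()-c[1]],1) if len(xs) else None)
cv2.imwrite(f"pics/look{sys.argv[1]}.png",np.hstack(out))
E
python3 arc.py 0.05 2 1; python3 look.py a
```

```text
t 19.20 th 0.211 r 42.08 z 110.5 Ftan -1.0 Frad -5.6 Fz -2.2 grip 0.180 rot z err 0.005 pos [548.8 -93.3 110.5]
[[[-1, 0.03, 0.21, -0.02, 0, 0, 0], [-1, 0.05, 0.42, -0.02, 0, 0, 0], [-1, 0.05, 0.42, -0.02, 0, 0, 0]]]
side red n 8 cent-guide [8.5 7.5]
top red n 10 cent-guide [-0.5  0. ]
```

View pics/looka.png

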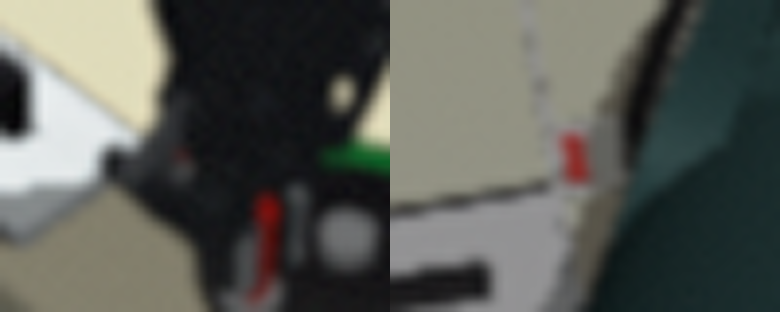

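>>> servo_tool(increments=[[[-1,0.03,0.21,0,0,0,0],[-1,0.05,0.42,0,0,0,0],[-1,0.05,0.42,0,0,0,0]]])

```text
time: 19.6
tcp_pos: [549.2, -89.3, 110.5]
orientation: [[-0.154, 0.988, 0.006], [0.988, 0.154, 0.002], [0.001, 0.007, -1.0]]
contact_force: [5.6, -0.3, -1.7]
grip_width: 0.178
```

```bash
python3 arc.py 0.05 2 1; python3 look.py b
```

```text
t 19.60 th 0.307 r 42.07 z 110.5 Ftan 0.6 Frad -5.6 Fz -1.7 grip 0.178 rot z err 0.005 pos [549.2 -89.3 110.5]
[[[-1, 0.05, 0.21, -0.02, 0, 0, 0], [-1, 0.09, 0.41, -0.02, 0, 0, 0], [-1, 0.09, 0.41, -0.02, 0, 0, 0]]]
side red n 15 cent-guide [8. 7.]
top red n 10 cent-guide [-0.5  0. ]
```

>>> servo_tool(increments=[[[-1,0.05,0.21,0,0,0,0],[-1,0.1,0.41,0,0,0,0],[-1,0.1,0.41,0,0,0,0]]])

```text
time: 20.0
tcp_pos: [550.0, -85.5, 110.5]
orientation: [[-0.154, 0.988, 0.006], [0.988, 0.154, 0.001], [0.0, 0.007, -1.0]]
contact_force: [5.3, -2.8, -0.9]
grip_width: 0.181
```

```bash
python3 arc.py 0.05 2 1; python3 look.py c
```

```text
t 20.00 th 0.400 r 42.05 z 110.5 Ftan -1.4 Frad -5.8 Fz -0.9 grip 0.181 rot z err 0.005 pos [550.  -85.5 110.5]
[[[-1, 0.06, 0.2, -0.02, 0, 0, 0], [-1, 0.13, 0.4, -0.02, 0, 0, 0], [-1, 0.13, 0.4, -0.02, 0, 0, 0]]]
side red n 15 cent-guide [7.2 6.4]
top red n 8 cent-guide [-0.6  0.4]
```

>>> servo_tool(increments=[[[-1,0.06,0.2,0,0,0,0],[-1,0.13,0.4,0,0,0,0],[-1,0.13,0.4,0,0,0,0]]])

```text
time: 20.4
tcp_pos: [551.1, -81.9, 110.5]
orientation: [[-0.154, 0.988, 0.007], [0.988, 0.154, 0.001], [-0.0, 0.007, -1.0]]
contact_force: [4.8, -2.5, 0.5]
grip_width: 0.178
```

```bash
python3 arc.py 0.05 2 1; python3 look.py d
```

```text
t 20.40 th 0.490 r 42.03 z 110.5 Ftan -0.8 Frad -5.4 Fz 0.5 grip 0.178 rot z err 0.004 pos [551.1 -81.9 110.5]
[[[-1, 0.08, 0.2, -0.02, 0, 0, 0], [-1, 0.16, 0.39, -0.02, 0, 0, 0], [-1, 0.16, 0.39, -0.02, 0, 0, 0]]]
side red n 18 cent-guide [7.1 5.9]
top red n 9 cent-guide [-0.6  0.2]
```

View pics/lookd.png

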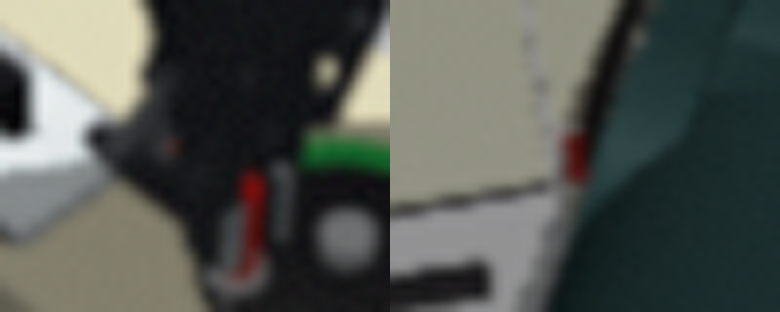

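>>> servo_tool(increments=[[[-1,-0.02,0.14,0.01,0.074,0.011,0],[-1,-0.04,0.28,0.04,0.148,0.022,0],[-1,-0.06,0.42,0.06,0.223,0.034,0],[-1,-0.08,0.56,0.08,0.297,0.045,0],[-1,-0.08,0.56,0.08,0.297,0.045,0],[-1,-0.08,0.56,0.08,0.297,0.045,0]]])

```text
time: 21.1
tcp_pos: [550.0, -77.4, 111.5]
orientation: [[-0.145, 0.989, -0.037], [0.944, 0.15, 0.293], [0.295, 0.007, -0.955]]
contact_force: [1.7, -3.6, 7.6]
grip_width: 0.181
```

```bash
python3 arc.py; python3 look.py e; python3 -c "
from station import *;s=get_state();print(s['orientation'],s['joint_pos'])"
```

```text
t 21.10 th 0.576 r 44.80 z 111.5 Ftan -2.6 Frad -3.0 Fz 7.6 grip 0.181 rot z err 0.001 pos [550.  -77.4 111.5]
side red n 14 cent-guide [-2.  -0.5]
top red n 8 cent-guide [-0.6  0.4]
[[-0.14609701  0.98855875 -0.03751341]
 [ 0.94436048  0.15066007  0.29237789]
 [ 0.2946845   0.00728936 -0.9555668 ]] [ -3.06784773  30.5382769   21.63277465 104.90216618 -31.65435781
  58.05801385  44.97964711]
```

View pics/looke.png

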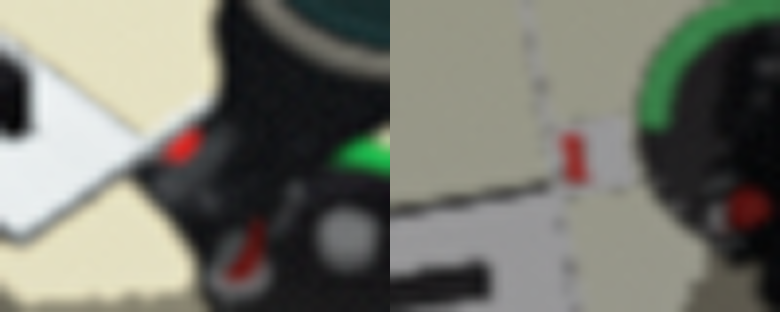

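```bash
echo '{"C":[589.67,-91.37],"yaw":0.15,"th":0.49}'>c.json; sed -i 's/110.3-p/111.3-p/' arc.py; echo > /dev/null; mv log.txt log1.txt; python3 arc.py 0.05 2 1
```

```text
t 21.20 th 0.496 r 42.18 z 111.5 Ftan -2.8 Frad -1.7 Fz 6.8 grip 0.176 rot z err 0.001 pos [550.  -77.1 111.5]
[[[-1, 0.09, 0.19, -0.02, 0, 0, 0], [-1, 0.18, 0.38, -0.02, 0, 0, 0], [-1, 0.18, 0.38, -0.02, 0, 0, 0]]]
```

>>> servo_tool(increments=[[[-1,0.09,0.19,0,0,0,0],[-1,0.18,0.38,0,0,0,0],[-1,0.18,0.38,0,0,0,0]]])

```text
time: 21.5
tcp_pos: [551.6, -73.0, 111.6]
orientation: [[-0.146, 0.989, -0.038], [0.944, 0.151, 0.292], [0.295, 0.007, -0.956]]
contact_force: [-0.3, -2.1, 4.4]
grip_width: 0.177
```

```bash
python3 arc.py 0.05 2 1; python3 look.py f
```

```text
t 21.50 th 0.599 r 42.22 z 111.6 Ftan -2.0 Frad -0.6 Fz 4.4 grip 0.177 rot z err 0.001 pos [551.6 -73.  111.6]
[[[-1, 0.12, 0.18, -0.03, 0, 0, 0], [-1, 0.22, 0.36, -0.03, 0, 0, 0], [-1, 0.22, 0.36, -0.03, 0, 0, 0]]]
side red n 1 cent-guide [-2. -1.]
top red n 9 cent-guide [-0.6  0.2]
```

>>> servo_tool(increments=[[[-1,0.12,0.18,0,0,0,0],[-1,0.22,0.36,0,0,0,0],[-1,0.22,0.36,0,0,0,0]]])

```text
time: 21.9
tcp_pos: [553.7, -69.1, 111.6]
orientation: [[-0.147, 0.988, -0.038], [0.944, 0.151, 0.293], [0.295, 0.007, -0.955]]
contact_force: [-0.1, -1.6, 4.6]
grip_width: 0.176
```

```bash
python3 arc.py 0.05 2 1; python3 look.py g
```

```text
t 21.90 th 0.704 r 42.31 z 111.6 Ftan -1.5 Frad -0.8 Fz 4.6 grip 0.176 rot z err 0.002 pos [553.7 -69.1 111.6]
[[[-1, 0.14, 0.16, -0.03, 0, 0, 0], [-1, 0.26, 0.33, -0.03, 0, 0, 0], [-1, 0.26, 0.33, -0.03, 0, 0, 0]]]
side red n 4 cent-guide [6.5 8.5]
top red n 9 cent-guide [-0.6  0.2]
```

>>> servo_tool(increments=[[[-1,0.14,0.16,0,0,0,0],[-1,0.26,0.33,0,0,0,0],[-1,0.26,0.33,0,0,0,0]]])

```text
time: 22.3
tcp_pos: [556.1, -65.4, 111.6]
orientation: [[-0.147, 0.988, -0.039], [0.944, 0.152, 0.293], [0.296, 0.006, -0.955]]
contact_force: [-0.0, -0.3, 5.8]
grip_width: 0.176
```

```bash
python3 arc.py 0.05 2 1; python3 look.py h
```

```text
t 22.30 th 0.808 r 42.46 z 111.6 Ftan -0.3 Frad -0.2 Fz 5.8 grip 0.176 rot z err 0.002 pos [556.1 -65.4 111.6]
[[[-1, 0.17, 0.13, -0.03, 0, 0, 0], [-1, 0.31, 0.29, -0.03, 0, 0, 0], [-1, 0.31, 0.29, -0.03, 0, 0, 0]]]
side red n 9 cent-guide [6.3 7.7]
top red n 8 cent-guide [-0.6  0.4]
```

>>> servo_tool(increments=[[[-1,0.17,0.15,0,0,0,0],[-1,0.31,0.31,0,0,0,0],[-1,0.31,0.31,0,0,0,0]]])

```text
time: 22.7
tcp_pos: [559.0, -61.9, 111.6]
orientation: [[-0.147, 0.988, -0.04], [0.944, 0.152, 0.294], [0.296, 0.006, -0.955]]
contact_force: [-0.9, 0.4, 6.1]
grip_width: 0.179
```

```bash
python3 arc.py 0.05 2 1; python3 look.py i; python3 fit.py
```

```text
t 22.70 th 0.915 r 42.56 z 111.6 Ftan -0.3 Frad 0.9 Fz 6.1 grip 0.179 rot z err 0.003 pos [559.  -61.9 111.6]
[[[-1, 0.19, 0.11, -0.03, 0, 0, 0], [-1, 0.35, 0.25, -0.03, 0, 0, 0], [-1, 0.35, 0.25, -0.03, 0, 0, 0]]]
side red n 12 cent-guide [6.2 7.2]
top red n 9 cent-guide [-0.6  0.2]
[589.87001053 -90.3624837 ] [ 0.04 -0.02 -0.04  0.01  0.02]
```

View pics/looki.png

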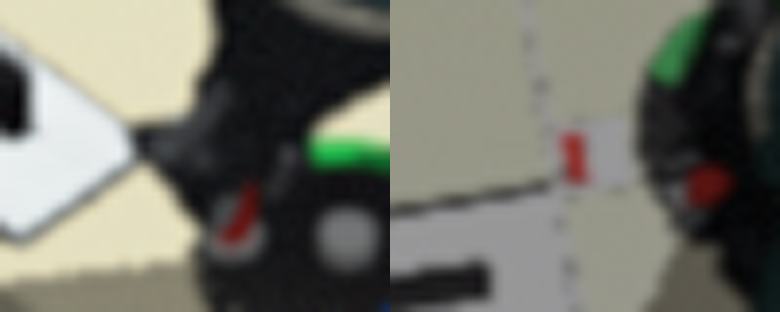

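```bash
echo '{"C":[589.87,-90.4],"yaw":0.15,"th":0.9}'>c.json;  python3 arc.py 0.05 2 1
```

```text
t 22.80 th 0.895 r 42.06 z 111.6 Ftan -1.0 Frad 1.4 Fz 6.5 grip 0.180 rot z err 0.003 pos [559.  -61.9 111.6]
[[[-1, 0.15, 0.15, -0.03, 0, 0, 0], [-1, 0.3, 0.29, -0.03, 0, 0, 0], [-1, 0.3, 0.29, -0.03, 0, 0, 0]]]
```

>>> servo_tool(increments=[[[-1,0.15,0.15,0.02,0,0,0],[-1,0.3,0.29,0.02,0,0,0],[-1,0.3,0.29,0.02,0,0,0]]])

```text
time: 23.1
tcp_pos: [562.0, -58.8, 111.6]
orientation: [[-0.147, 0.988, -0.04], [0.944, 0.152, 0.294], [0.296, 0.006, -0.955]]
contact_force: [-0.5, -1.6, 1.6]
grip_width: 0.181
```

```bash
python3 arc.py 0.05 2 1; python3 look.py j
```

```text
t 23.10 th 0.998 r 42.19 z 111.6 Ftan -1.4 Frad -0.9 Fz 1.6 grip 0.181 rot z err 0.003 pos [562.  -58.8 111.6]
[[[-1, 0.17, 0.12, -0.03, 0, 0, 0], [-1, 0.34, 0.25, -0.03, 0, 0, 0], [-1, 0.34, 0.25, -0.03, 0, 0, 0]]]
side red n 12 cent-guide [5.8 7.2]
top red n 8 cent-guide [-0.6  0.4]
```

>>> servo_tool(increments=[[[-1,0.17,0.13,0,0,0,0],[-1,0.34,0.26,0,0,0,0],[-1,0.34,0.26,0,0,0,0]]])

```text
time: 23.5
tcp_pos: [565.6, -55.9, 111.6]
orientation: [[-0.148, 0.988, -0.04], [0.944, 0.153, 0.294], [0.297, 0.006, -0.955]]
contact_force: [1.0, -1.3, 2.5]
grip_width: 0.182
```

```bash
python3 arc.py 0.05 2 1; python3 look.py k
```

```text
t 23.50 th 1.108 r 42.20 z 111.6 Ftan 0.0 Frad -1.6 Fz 2.5 grip 0.182 rot z err 0.003 pos [565.6 -55.9 111.6]
[[[-1, 0.19, 0.1, -0.03, 0, 0, 0], [-1, 0.37, 0.21, -0.03, 0, 0, 0], [-1, 0.37, 0.21, -0.03, 0, 0, 0]]]
side red n 13 cent-guide [6.3 6.2]
top red n 9 cent-guide [-0.6  0.2]
```

>>> servo_tool(increments=[[[-1,0.19,0.1,0,0,0,0],[-1,0.37,0.21,0,0,0,0],[-1,0.37,0.21,0,0,0,0]]])

```text
time: 23.9
tcp_pos: [569.4, -53.6, 111.6]
orientation: [[-0.148, 0.988, -0.04], [0.943, 0.153, 0.294], [0.297, 0.006, -0.955]]
contact_force: [-1.9, -0.5, 2.5]
grip_width: 0.181
```

```bash
python3 arc.py 0.05 2 1; python3 look.py l
```

```text
t 23.90 th 1.214 r 42.12 z 111.6 Ftan -1.9 Frad 0.4 Fz 2.5 grip 0.181 rot z err 0.003 pos [569.4 -53.6 111.6]
[[[-1, 0.19, 0.09, -0.03, 0, 0, 0], [-1, 0.38, 0.17, -0.03, 0, 0, 0], [-1, 0.38, 0.17, -0.03, 0, 0, 0]]]
side red n 17 cent-guide [5.6 4.4]
top red n 8 cent-guide [-0.6  0.4]
```

>>> servo_tool(increments=[[[-1,0.19,0.09,0,0,0,0],[-1,0.38,0.17,0,0,0,0],[-1,0.38,0.17,0,0,0,0]]])

```text
time: 24.3
tcp_pos: [573.6, -51.5, 111.6]
orientation: [[-0.148, 0.988, -0.039], [0.943, 0.153, 0.294], [0.297, 0.007, -0.955]]
contact_force: [-0.0, 1.1, 1.5]
grip_width: 0.179
```

```bash
python3 arc.py 0.05 2 1; python3 look.py m
```

```text
t 24.30 th 1.324 r 42.13 z 111.6 Ftan 0.4 Frad 1.0 Fz 1.5 grip 0.179 rot z err 0.004 pos [573.6 -51.5 111.6]
[[[-1, 0.2, 0.06, -0.03, 0, 0, 0], [-1, 0.4, 0.13, -0.03, 0, 0, 0], [-1, 0.4, 0.13, -0.03, 0, 0, 0]]]
side red n 26 cent-guide [3.9 2.5]
top red n 11 cent-guide [-0.5 -0.3]
```

View pics/lookm.png

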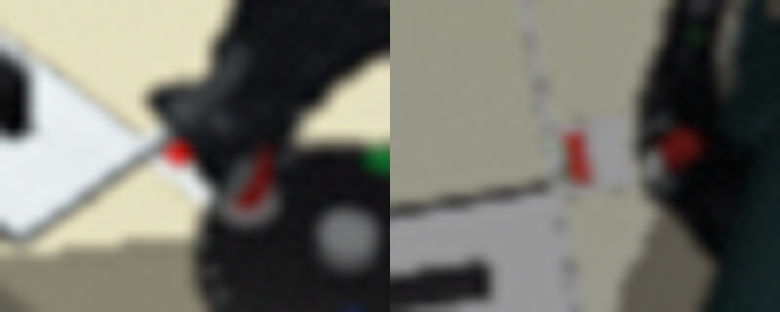

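>>> servo_tool(increments=[[[-1,0.2,0.06,0,0,0,0],[-1,0.4,0.13,0,0,0,0],[-1,0.4,0.13,0,0,0,0]]])

```text
time: 24.7
tcp_pos: [577.9, -50.0, 111.7]
orientation: [[-0.148, 0.988, -0.039], [0.943, 0.153, 0.295], [0.297, 0.007, -0.955]]
contact_force: [0.9, 2.3, 0.8]
grip_width: 0.18
```

```bash
python3 arc.py 0.05 2 1; python3 look.py n
```

```text
t 24.70 th 1.433 r 42.17 z 111.7 Ftan 1.5 Frad 2.0 Fz 0.8 grip 0.180 rot z err 0.004 pos [577.9 -50.  111.7]
[[[-1, 0.21, 0.04, -0.04, 0, 0, 0], [-1, 0.41, 0.08, -0.04, 0, 0, 0], [-1, 0.41, 0.08, -0.04, 0, 0, 0]]]
side red n 16 cent-guide [6.7 3.1]
top red n 9 cent-guide [ 1.9 -0.8]
```

View pics/lookn.png

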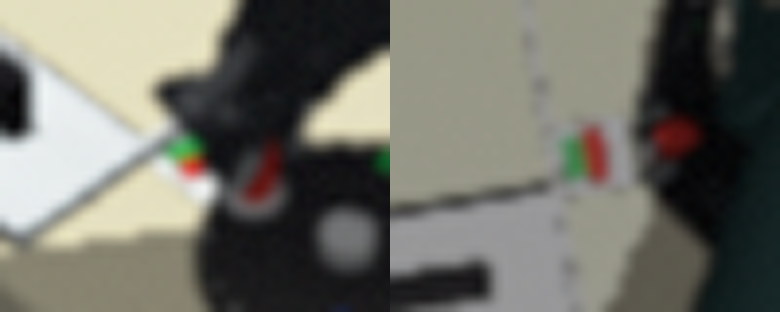

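>>> servo_tool(increments=[[[-1,0.06,0.01,0,0,0,0],[-1,0.12,0.03,0,0,0,0]]])

```text
time: 25.0
tcp_pos: [578.8, -49.7, 111.7]
orientation: [[-0.148, 0.988, -0.039], [0.943, 0.153, 0.295], [0.297, 0.007, -0.955]]
contact_force: [-1.9, 2.0, 3.2]
grip_width: 0.177
```

```bash
python3 arc.py
```

```text
t 25.00 th 1.454 r 42.15 z 111.7 Ftan -1.3 Frad 2.5 Fz 3.2 grip 0.177 rot z err 0.004 pos [578.8 -49.7 111.7]
```

>>> servo_tool(increments=[[[-1,0.06,0.01,0,0,0,0],[-1,0.12,0.02,0,0,0,0]]])

```text
time: 25.2
tcp_pos: [580.0, -49.5, 111.7]
orientation: [[-0.148, 0.988, -0.039], [0.943, 0.153, 0.295], [0.297, 0.007, -0.955]]
contact_force: [-2.1, 3.0, 3.3]
grip_width: 0.179
```

>>> servo_tool(increments=[[[-1,0.05,0.01,0,0,0,0],[-1,0.1,0.02,0,0,0,0]]])

```text
time: 25.4
tcp_pos: [581.0, -49.2, 111.7]
orientation: [[-0.148, 0.988, -0.039], [0.943, 0.153, 0.295], [0.297, 0.007, -0.955]]
contact_force: [-1.4, 3.2, 2.7]
grip_width: 0.181
```

```bash
python3 arc.py; python3 look.py o
```

```text
t 25.40 th 1.508 r 42.13 z 111.7 Ftan -0.7 Frad 3.4 Fz 2.7 grip 0.181 rot z err 0.004 pos [581.  -49.2 111.7]
side red n 16 cent-guide [4.7 2.6]
top red n 9 cent-guide [ 1.9 -0.8]
```

>>> servo_tool(increments=[[[-1,0.05,0.01,0,0,0,0],[-1,0.1,0.01,0,0,0,0]]])

```text
time: 25.7
tcp_pos: [582.0, -49.0, 111.6]
orientation: [[-0.148, 0.988, -0.039], [0.943, 0.153, 0.295], [0.297, 0.007, -0.955]]
contact_force: [-1.6, 3.8, 2.9]
grip_width: 0.182
```

>>> servo_tool(increments=[[[-1,0.05,0,0,0,0,0],[-1,0.09,0.01,0,0,0,0]]])

```text
time: 25.9
tcp_pos: [583.0, -48.9, 111.7]
orientation: [[-0.148, 0.988, -0.039], [0.943, 0.153, 0.295], [0.298, 0.007, -0.955]]
contact_force: [-1.1, 3.6, 3.0]
grip_width: 0.178
```

>>> servo_tool(increments=[[[-1,0.05,0,0,0,0,0],[-1,0.08,0.01,0,0,0,0]]])

```text
time: 26.1
tcp_pos: [583.8, -48.7, 111.7]
orientation: [[-0.148, 0.988, -0.039], [0.943, 0.153, 0.295], [0.298, 0.007, -0.955]]
contact_force: [-0.7, 4.3, 2.6]
grip_width: 0.179
```

>>> servo_tool(increments=[[[-1,0.04,0,0,0,0,0],[-1,0.08,0,0,0,0,0]]])

```text
time: 26.3
tcp_pos: [584.7, -48.6, 111.7]
orientation: [[-0.149, 0.988, -0.039], [0.943, 0.154, 0.295], [0.298, 0.007, -0.955]]
contact_force: [-1.8, 3.6, 3.1]
grip_width: 0.178
```

>>> servo_tool(increments=[[[-1,0.04,0,0,0,0,0],[-1,0.08,0,0,0,0,0]]])

```text
time: 26.5
tcp_pos: [585.5, -48.5, 111.7]
orientation: [[-0.149, 0.988, -0.039], [0.943, 0.154, 0.295], [0.298, 0.007, -0.955]]
contact_force: [-1.8, 4.6, 2.8]
grip_width: 0.178
```

```bash
python3 arc.py; python3 look.py p
```

```text
t 26.50 th 1.618 r 42.10 z 111.7 Ftan -1.3 Frad 4.8 Fz 2.8 grip 0.178 rot z err 0.004 pos [585.5 -48.5 111.7]
side red n 14 cent-guide [3.  1.7]
top red n 10 cent-guide [ 2.6 -1.3]
```

View pics/lookp.png

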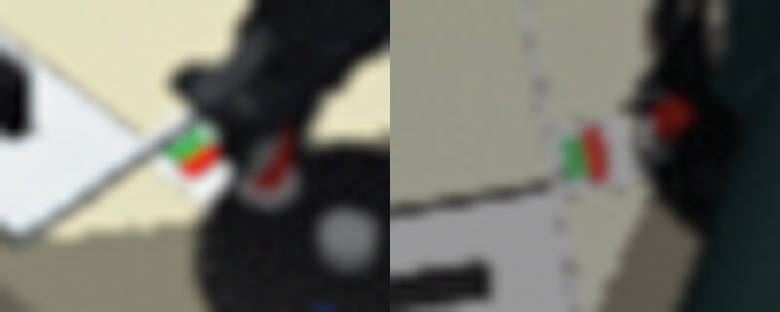

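>>> servo_tool(increments=[[[-1,0.04,0,0,0,0,0],[-1,0.08,0,0,0,0,0]]])

```text
time: 26.8
tcp_pos: [586.2, -48.5, 111.6]
orientation: [[-0.149, 0.988, -0.04], [0.943, 0.154, 0.295], [0.298, 0.006, -0.955]]
contact_force: [-4.2, 4.8, 4.5]
grip_width: 0.177
```

>>> servo_tool(increments=[[[-1,0.04,0,0,0,0,0],[-1,0.08,0,0,0,0,0]]])

```text
time: 27.0
tcp_pos: [586.6, -48.4, 111.6]
orientation: [[-0.149, 0.988, -0.041], [0.943, 0.154, 0.296], [0.298, 0.006, -0.954]]
contact_force: [-6.4, 3.6, 6.2]
grip_width: 0.175
```

>>> servo_tool(increments=[[[-1,0.04,0,0,0,0,0],[-1,0.08,-0.01,0,0,0,0]]])

```text
time: 27.2
tcp_pos: [586.8, -48.4, 111.6]
orientation: [[-0.148, 0.988, -0.042], [0.943, 0.154, 0.296], [0.299, 0.004, -0.954]]
contact_force: [-7.9, 4.3, 7.2]
grip_width: 0.179
```

>>> servo_tool(increments=[[[0,0,0,0,0,0,0],[0,0,0,0,0,0,0],[0,0,0,0,0,0,0],[0,0,0,0,0,0,0],[0,0,0,1.5,0,0,0],[0,0,0,3.5,0,0,0],[0,0,0,5.5,0,0,0],[0,0,0,5.5,0,0,0]]])

```text
time: 28.0
tcp_pos: [588.2, -48.9, 170.2]
orientation: [[-0.149, 0.988, -0.038], [0.943, 0.154, 0.296], [0.298, 0.009, -0.955]]
contact_force: [0.7, -0.8, -0.4]
grip_width: 0.501
```

```bash
python3 - <<'E'
from h import *; from station import *
s=get_state();print(s["tcp_pos"],s["contact_force"],s["orientation"])
T=capture("top");cv2.imwrite("pics/top9.png",cv2.resize(T["frame"][110:250,180:360],None,fx=4.2,fy=4.2,interpolation=cv2.INTER_CUBIC))
# grip by dark blob
S=capture("side");cv2.imwrite("pics/side9.png",cv2.resize(S["frame"][140:260,190:350],None,fx=5,fy=5,interpolation=cv2.INTER_CUBIC))
b=[578.6,-23.6,.15]
print(b2w(b,[-45,72,111]))
for P in(T,S): print(proj(P,b2w(b,[[-45,72,126],[-45,72,92],[-45,72,111]])))
for n,P in(("t",T),("s",S)):
    g=P["frame"].max(2); c=proj(P,b2w(b,[[-45,72,111]]))[0].astype(int)
    w=np.zeros_like(g); w[c[1]-8:c[1]+9,c[0]-11:c[0]+12]=1; ys,xs=np.nonzero((g<70)&(w>0)); print(n,len(xs),xs.mean(),ys.mean(),xs.min(),xs.max(),ys.min(),ys.max())
E
```

```text
[588.15769279 -48.91816955 170.19955219] [ 0.68092369 -0.75737387 -0.39011254] [[-0.14946767  0.98805441 -0.03752183]
 [ 0.94286969  0.15385446  0.29550897]
 [ 0.29775184  0.00879084 -0.95460283]]
[[523.34575595  40.86680165 111.        ]]
[[238.69530641 200.32579632]
 [239.0891838  201.23145677]
 [238.87188762 200.73182043]]
[[236.4440925  180.12964185]
 [236.73130134 188.36163949]
 [236.57219698 183.80478899]]
t 60 238.76666666666668 200.53333333333333 232 246 198 203
s 102 235.7156862745098 184.13725490196077 230 241 177 191
```

View pics/top9.png

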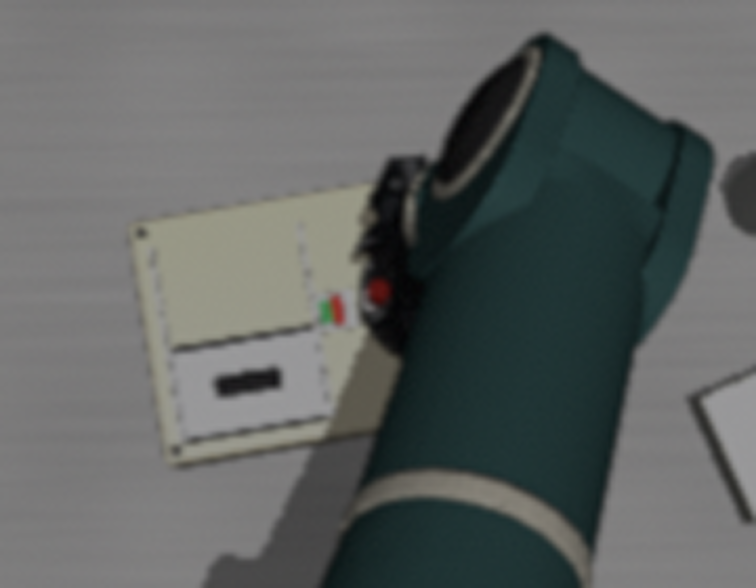

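View pics/side9.png

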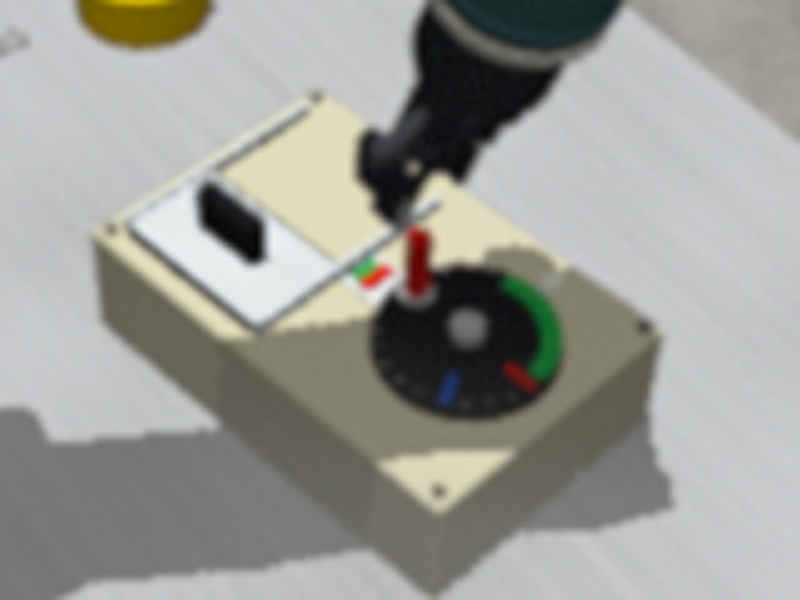

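>>> servo_tool(increments=[[[0,-2,3,0.5,-0.1,-0.015,0],[0,-4.5,6,0.5,-0.2,-0.03,0],[0,-6.5,9,0,-0.3,-0.045,0],[0,-6.5,9,0,-0.3,-0.045,0],[0,-6.5,9,0,-0.3,-0.045,0],[0,-6.5,9,0,-0.3,-0.045,0]]])

```text
time: 28.7
tcp_pos: [522.2, 41.0, 167.6]
orientation: [[-0.155, 0.988, 0.004], [0.988, 0.155, 0.001], [0.0, 0.004, -1.0]]
contact_force: [0.4, 0.0, 0.2]
grip_width: 0.5
```

>>> servo_tool(increments=[[[0,0.1,0,-2.5,0,0,0],[0,0.1,0,-4.5,0,0,0],[0,0.1,0,-5.8,0,0,0],[0,0.1,0,-6.4,0,0,0],[0,0.1,0,-6.4,0,0,0],[0,0.1,0,-6.4,0,0,0]]])

```text
time: 29.3
tcp_pos: [523.7, 40.6, 104.2]
orientation: [[-0.154, 0.988, 0.004], [0.988, 0.154, 0.001], [0.0, 0.004, -1.0]]
contact_force: [0.1, 0.6, -0.3]
grip_width: 0.504
```

>>> servo_tool(increments=[[[-1,0,0,0,0,0,0],[-1,0,0,0,0,0,0],[-1,0,0,0,0,0,0],[-1,0,0,0,0,0,0],[-1,0,0,0,0,0,0],[-1,0,0,0,0,0,0]]], newtons=20)

```text
time: 29.9
tcp_pos: [524.1, 40.6, 104.9]
orientation: [[-0.155, 0.988, 0.005], [0.988, 0.155, 0.001], [0.0, 0.005, -1.0]]
contact_force: [-0.8, 0.1, 6.9]
grip_width: 0.157
```

>>> servo_tool(increments=[[[-1,0.1,0.01,0,0,0,0],[-1,0.2,0.03,0,0,0,0],[-1,0.2,0.03,0,0,0,0]]])

```text
time: 30.2
tcp_pos: [526.1, 40.9, 104.9]
orientation: [[-0.155, 0.988, 0.005], [0.988, 0.155, 0.001], [0.0, 0.005, -1.0]]
contact_force: [-2.5, -0.9, 1.5]
grip_width: 0.157
```

Moves freely with about 3 N.

>>> servo_tool(increments=[[[-1,0.5,0.08,0,0,0,0],[-1,1,0.15,0,0,0,0],[-1,1.5,0.23,0,0,0,0],[-1,2,0.3,0,0,0,0],[-1,2.5,0.38,0,0,0,0],[-1,3,0.45,0,0,0,0],[-1,3.5,0.53,0,0,0,0],[-1,4,0.6,0,0,0,0],[-1,4.5,0.68,0,0,0,0],[-1,5,0.75,0,0,0,0],[-1,5,0.75,0,0,0,0]]])

```text
time: 31.3
tcp_pos: [577.0, 48.8, 105.0]
orientation: [[-0.155, 0.988, 0.006], [0.988, 0.155, 0.001], [0.0, 0.006, -1.0]]
contact_force: [1.2, 4.0, -0.5]
grip_width: 0.161
```

>>> servo_tool(increments=[[[-1,0.15,0.02,0,0,0,0],[-1,0.3,0.04,0,0,0,0],[-1,0.45,0.06,0,0,0,0],[-1,0.45,0.06,0,0,0,0]]])

```text
time: 31.7
tcp_pos: [581.7, 49.5, 105.0]
orientation: [[-0.155, 0.988, 0.006], [0.988, 0.155, 0.001], [0.0, 0.006, -1.0]]
contact_force: [-1.9, 3.3, 0.9]
grip_width: 0.154
```

>>> servo_tool(increments=[[[-1,0.08,0.01,0,0,0,0],[-1,0.15,0.02,0,0,0,0],[-1,0.15,0.02,0,0,0,0]]])

```text
time: 32.0
tcp_pos: [583.2, 49.8, 105.0]
orientation: [[-0.155, 0.988, 0.006], [0.988, 0.155, 0.002], [0.001, 0.006, -1.0]]
contact_force: [-1.3, 3.2, 1.9]
grip_width: 0.161
```

>>> servo_tool(increments=[[[-1,0.08,0.01,0,0,0,0],[-1,0.12,0.02,0,0,0,0],[-1,0.12,0.02,0,0,0,0]]])

```text
time: 32.3
tcp_pos: [583.6, 49.9, 104.9]
orientation: [[-0.155, 0.988, 0.004], [0.988, 0.155, 0.002], [0.001, 0.005, -1.0]]
contact_force: [-9.8, 1.7, 7.9]
grip_width: 0.158
```

>>> servo_tool(increments=[[[0,0,0,0,0,0,0],[0,0,0,0,0,0,0],[0,0,0,0,0,0,0],[0,0,0,0,0,0,0],[0,0,0,2,0,0,0],[0,0,0,4.5,0,0,0],[0,0,0,8,0,0,0],[0,0,0,12,0,0,0],[0,0,0,12,0,0,0]]])

```text
time: 33.2
tcp_pos: [585.8, 49.7, 229.9]
orientation: [[-0.155, 0.988, 0.012], [0.988, 0.155, 0.003], [0.001, 0.012, -1.0]]
contact_force: [0.2, 0.2, -1.2]
grip_width: 0.501
```

>>> servo_tool(increments=[[[0,-5,5,2,0,0,0],[0,-9,9,2,0,0,0],[0,-12,13,2,0,0,0],[0,-15,17,2,0,0,0],[0,-15,20,2,0,0,0],[0,-15,20,2,0,0,0],[0,-15,20,2,0,0,0]]])

```text
time: 33.9
tcp_pos: [435.3, 250.8, 249.7]
orientation: [[-0.157, 0.987, 0.012], [0.988, 0.157, 0.003], [0.001, 0.012, -1.0]]
contact_force: [0.8, -1.0, 0.1]
grip_width: 0.498
```

```bash
python3 - <<'E'
from h import *; from station import *
s=get_state();print(s["time"],s["tcp_pos"],s["contact_force"])
b=[578.6,-23.6,.15]
for n in("top","side"):
    P=capture(n);cv2.imwrite(f"pics/{n}10.png",P["frame"][:, :])
    c=proj(P,b2w(b,[[-25,40,95]]))[0].astype(int); cv2.imwrite(f"pics/{n}10c.png",cv2.resize(P["frame"][c[1]-50:c[1]+70,c[0]-60:c[0]+100],None,fx=4.5,fy=4.5,interpolation=cv2.INTER_CUBIC))
    g=P["frame"].max(2); c=proj(P,b2w(b,[[15,72,111]]))[0];ci=c.astype(int)
    w=np.zeros_like(g); w[ci[1]-8:ci[1]+9,ci[0]-11:ci[0]+12]=1; ys,xs=np.nonzero((g<70)&(w>0)); print(n,c,len(xs),xs.mean(),ys.mean())
E
```

```text
33.9 [435.29884514 250.82613607 249.67241462] [ 0.75513903 -1.02115108  0.12143934]
top [235.78906005 181.9615242 ] 65 235.87692307692308 181.72307692307692
side [251.57338726 173.98864487] 106 250.6320754716981 174.24528301886792
```

View pics/top10c.png

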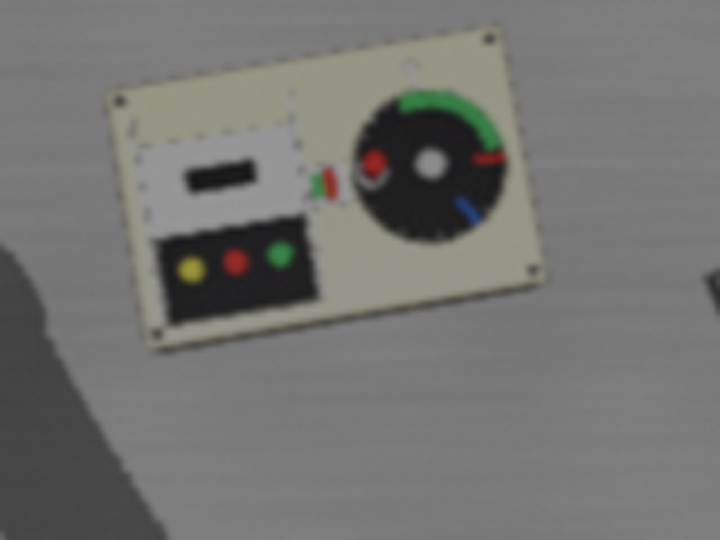

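View pics/side10.png

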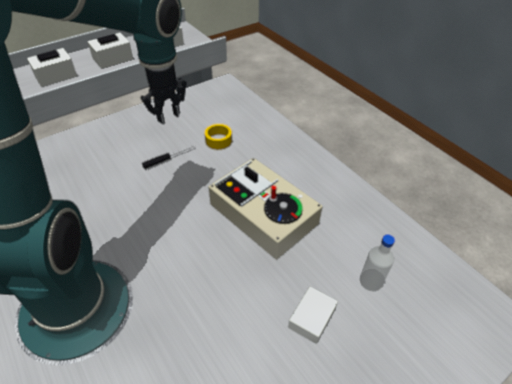

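The shutter is open with three buttons showing, the bolt flag is dropped, the bystanders are where they were, and the robot is clear of everything.

```bash
python3 -c "
from station import *
print(job_done())"
```

```text
the job is handed in; nothing more can be done
None
```

The shutter is unlocked and fully open, and I handed the job in at about 34 s of the 72 s allowed.

**Dial:**
- I turned it clockwise to red's second arrival at the index (dial 6.28, confirmed in the side picture) and back to blue's second arrival (-1.00).
- I then went clockwise in small steps. The flag was seen moved to the dropped position at about 1.43.
- The dial stopped dead at about 1.64, pressed with about 8 N at the handle.
- That is about 0.2 rad past where I saw the drop, slightly more than the nominal 0.15. I tilted the hand near 0.5 to see the flag, and circle fits suggest this let the dial slip back about 0.02 rad. The lock still released.

**Shutter:** It slid freely at about 3 N. It met its end stop after about 60 mm, with about 10 N on it, and I released it there.

**Last checks:**
- The pictures show the three buttons uncovered, the green patch visible and the shutter grip within a pixel of the predicted fully open position.
- The carton, bottle, tape and screwdriver look unmoved by eye. I did not measure them again.
- The arm is clear, with no contact force beyond about 1 N of noise.

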